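Clear the chips from the test nest and seat the filter module

ROBOT

A 6-joint arm with a two-finger parallel gripper is mounted at the origin on the work surface. World frame = base frame: x ahead of the robot, y to its left, z up, the work surface at z = 0. Lengths are in m, angles in rad, forces in N, time in s.
With the tool pointing down it reaches from about 0.35 to 0.775 m from the base axis. Payload 5.5 kg.
Tool frame: the origin (TCP) lies at the very end of the fingers, on their centre line; the grasp point (between the pads) lies 19 mm behind it; z points along the fingers, y is the direction in which the jaws open and shut (so a half turn about z gives the same grasp; the last joint's range is limited). The gripper opens to 85 mm and grips with 20 to 120 N. Pads are 22 mm wide; open, the fingers measure 114 mm over their backs; the gripper's body (76 mm by 85 mm) begins 54 mm behind the grasp point. The pads swing forward as they close: fully open they stand 13 mm farther back than shut.
Start: joints at [-1.281, 0.313, 0.046, 1.304, 0, 1.431], TCP at [0.24, -0.523, 0.21] pointing down, gripper open.
Joint ranges: [-2.76, 2.76], [-0.86, 1.69], [-1.03, 1.26], [-2.2, 2.34], [-1.47, 1.5], [-3.14, 3.14]. Speed limits (rad/s): [2.57, 2.57, 3.14, 3.14, 3.14, 3.14].

INTERFACE

Orientations are given as a unit quaternion [w, x, y, z].
In Python, from workcell import env gives the robot as it stands. The module is installed in compiled form; this text tells all that it offers.
- The arm moves only by the shell command python3 -m pendant 'ROWS' [FORCE]. ROWS is JSON, a list of rows, each an object with "fingers": the finger opening in mm, from 0 to 85.4; "delta_pos": the shift along the tool's x, y, z in mm, a list of three; "angular": the turn, a rotation vector about the tool's x, y, z in rad, a list of three. In form: [{"fingers": fingers, "delta_pos": [x, y, z], "angular": [ax, ay, az]}, ...]. A call has 1 to 12 rows; each row shifts and turns the commanded pose from where the row before left it, along the tool's axes as they then stand; what a row does not reach is not made up. A row lasts 1/10 s, in which the tool goes at most 50 mm and 8.59 degrees, less where a joint would pass 70% of its speed; a pose out of reach is approached as far as the arm can. A call is refused whole if a number of a shift passes 50 or a number of a turn 0.15, either way. A call with a gripper value outside its range is refused whole. The fingers move at their own pace and stop on an object; FORCE is the grip in N (left out, the last holds). Time passes only in rows, so rows that do not move let the fingers close. It gives the time, the measured TCP pose, the force and the opening at its end, in the units of the state.
- env.get_state(): the state, without advancing time (a new reading comes with each control period).
- env.read_camera(name): name is "scene" or "top"; returns the picture (480x640x3 uint8, blue, green, red); there is no depth.
- env.camera_params(name): a dict with "fx", "fy", "cx", "cy" (pixels), "view" (4x4, takes a point from world to camera coordinates). Camera axes: x right, y up, looking along -z (the intrinsics and any distortion apply to the point x, -y, -z); pixel columns grow to the right and rows downward; lengths in m; the calibration is good to about 2 mm. A picture is of the moment at which its call begins. camera_params takes no time and is no camera call.
- env.hand_in(): hands the job in, once; it reports no verdict.
The state is a dict: "clock": time; "joint_pos": joint angles; "qvel": joint speeds; "tau": joint torques, N m; "tcp_pos": TCP position; "orientation": TCP orientation; "wrist_force": force on the tool from outside, world axes, zero at the start; "ft_torque": the same for the moment, N m; "finger_gap": finger opening in m.
Only numpy, scipy, OpenCV 4.12 (cv2) and the standard library are available. Lean on these libraries where they do the work, as an engineer would, in place of code of your own. Each camera call takes 0.05 s, during which the arm holds its last target. There are 200 camera calls.

TASK

With the orange-handled scraper, wipe the four copper chips off the nest's plate into the black trough in front of it, without touching them with the fingers, then stand the scraper back upright on its blue mat. Only then take the black filter module by its yellow fin and gently seat it flat and square in the cleared pocket, fully back against the stop, and let go. Do not bump the lamp bar, and leave everything else on the bench where it is.

Things in the scene. Friction and masses are not known exactly. Their poses are not given: they have to be found in the camera images.
- fixture: Fixed test nest. Origin on the table under it; x points away from the robot into the pocket, y left, z up. Aluminium plate, top at z = 30 mm, x = -105 to +95, y = -75 to +75 mm. Pocket on it, open at the front (-x): blue side rails, inner faces at y = -48 and +48 mm, top at z = 42, from x = -105 to +75; blue back stop, front face at x = +75, top at z = 52 mm.
- seat (a point): Pocket floor point (nest x = 15, y = 0, z = 30 mm) where the module's origin lies when fully seated against the back stop; axes as the nest's.
- trough (a point): Centre of the black catch trough's floor, nest x = -150, y = 0, z = 4 mm. The trough is directly in front of the plate's front edge: inside x = -195 to -105 mm and y = -71 to +71 mm of the nest, walls 26 mm high above the table.
- lamp: Grey lamp bar fixed over the back of the nest, same origin and axes as the nest: x = 40 to 100, y = -150 to +150, z = 138 to 168 mm, on posts 14 mm thick at x = 82, y = -135 and +135 mm. An upright gripper's body meets the bar at the back of the pocket: tilt the tool 30 to 35 degrees back to the robot and enter from the front, below the bar.
- scraper: Scraper block, 220 g: aluminium block 36 (x) x 86 (y) x 20 (z) mm, origin at the centre of its underside, z up. An orange handle 24 mm wide in y, 18 mm thick and about 95 mm long rises from the block's top and leans 35 degrees towards the scraper's -x. It starts standing on the blue mat, -x roughly towards the robot.
- scraper_grip (a point): Grip point in the middle of the scraper's handle, at x = -30, y = 0, z = 69 mm from the scraper's origin. Grip across y with the tool along the leaning handle.
- mat: Fixed blue mat 140 x 120 x 3 mm, the scraper's place; origin at the centre of its underside, the top 3 mm higher.
- pad: Fixed green pad 150 x 120 x 4 mm on which the module starts; origin at the centre of its underside.
- module: Black filter module, about 0.5 kg: box 120 (x) x 90 (y) x 40 (z) mm, origin at the centre of its underside. A yellow grip fin 50 (x) x 14 (y) mm stands on the middle of its top, from z = 40 to 72 mm; two brass connectors 9 mm across and 10 mm high stand on the top at x = -46 and +46 mm. It seats with its x along the nest's x (either way round), 3 mm play at each side.
- module_grip (a point): Grip point on the fin, at x = 0, y = 0, z = 64 mm from the module's origin. Grip across y, upright or tilted.
- chip0: Loose copper chip 24 x 16 x 9 mm (20 g) lying on the pocket floor, origin at the centre of its underside. All chips start with their whole outline between x = -92 and +22 mm of the nest.
- chip1: Loose copper chip 22 x 18 x 9 mm (20 g) lying on the pocket floor, origin at the centre of its underside. All chips start with their whole outline between x = -92 and +22 mm of the nest.
- chip2: Loose copper chip 20 x 18 x 9 mm (20 g) lying on the pocket floor, origin at the centre of its underside. All chips start with their whole outline between x = -92 and +22 mm of the nest.
- chip3: Loose copper chip 24 x 14 x 9 mm (20 g) lying on the pocket floor, origin at the centre of its underside. All chips start with their whole outline between x = -92 and +22 mm of the nest.
- cleaner: Bystander, to be left alone: white bottle with a red cap, 52 mm across, 130 mm tall; origin at the centre of its underside.
- load: Bystander, to be left alone: black finned cylinder 36 mm across, 60 mm tall; origin at the centre of its underside.
- cup: Bystander, to be left alone: white mug, 70 mm across, 85 mm tall; origin at the centre of its underside.
- calkit: Bystander, to be left alone: dark wooden case 100 x 110 x 50 mm; origin at the centre of its underside.
- cap: Bystander, to be left alone: brass ring 48 mm across, 20 mm high; origin at the centre of its underside.
- jar: Bystander, to be left alone: amber jar 50 mm across, 55 mm tall; origin at the centre of its underside.
There are look-alikes about, which are no part of the job. What is shaped like the scraper but red is not meant.

How it is judged:
On the way, in this order (a step that is already met when the one before it is completed fails the run):
1. the scraper is brought down over the plate, the module still on its pad (x of scraper in the frame of fixture between -0.1 and 0.08 m and y of scraper in the frame of fixture between -0.05 and 0.05 m and z of scraper in the frame of fixture between 0.02 and 0.07 m and distance of module from where it was at the start of the episode below 0.015 m), for 0.1 s.
2. all four chips have been wiped into the trough, the module still on its pad (x of chip0 in the frame of fixture between -0.197 and -0.1 m and y of chip0 in the frame of fixture between -0.074 and 0.074 m and height (world z) of each of chip0, chip1, chip2, chip3 below 0.028 m and x of chip1 in the frame of fixture between -0.197 and -0.1 m and y of chip1 in the frame of fixture between -0.074 and 0.074 m and x of chip2 in the frame of fixture between -0.197 and -0.1 m and y of chip2 in the frame of fixture between -0.074 and 0.074 m and x of chip3 in the frame of fixture between -0.197 and -0.1 m and y of chip3 in the frame of fixture between -0.074 and 0.074 m and distance of module from where it was at the start of the episode below 0.015 m), for 0.2 s.
3. the scraper stands released on its mat, the module still on its pad (horizontal distance between scraper and mat below 0.05 m and angle between scraper's own z axis and vertical below 0.08 rad and height (world z) of scraper below 0.006 m and linear speed of scraper below 0.02 m/s and contact force between the fingers and scraper below 0.1 N and distance of module from where it was at the start of the episode below 0.015 m), for 0.2 s.
At the end, for the whole second after the job is handed in: Four chips in the trough; scraper upright and released, within 50 mm of its mat's centre; module released at rest in the pocket: underside within 2.5 mm of the plate, tilt under 0.03 rad, square within 0.05 rad, within 4 mm of the stop (x of chip0 in the frame of fixture between -0.197 and -0.1 m and y of chip0 in the frame of fixture between -0.074 and 0.074 m and height (world z) of each of chip0, chip1, chip2, chip3 below 0.028 m and x of chip1 in the frame of fixture between -0.197 and -0.1 m and y of chip1 in the frame of fixture between -0.074 and 0.074 m and x of chip2 in the frame of fixture between -0.197 and -0.1 m and y of chip2 in the frame of fixture between -0.074 and 0.074 m and x of chip3 in the frame of fixture between -0.197 and -0.1 m and y of chip3 in the frame of fixture between -0.074 and 0.074 m and horizontal distance between scraper and mat below 0.05 m and angle between scraper's own z axis and vertical below 0.08 rad and height (world z) of scraper below 0.006 m and linear speed of each of scraper, module below 0.02 m/s and contact force between the fingers and scraper below 0.1 N and x of module in the frame of fixture between 0.011 and 0.019 m and y of module in the frame of fixture between -0.005 and 0.005 m and z of module in the frame of fixture between 0.0275 and 0.0325 m and angle between the x axis of module and the x axis of fixture, either way round below 0.05 rad and angle between module's own z axis and vertical below 0.03 rad and contact force between the fingers and module below 0.1 N); the robot touches nothing.
It fails at once if a finger touches a chip (contact force between the fingers and chip0 above 0.5 N or contact force between the fingers and chip1 above 0.5 N or contact force between the fingers and chip2 above 0.5 N or contact force between the fingers and chip3 above 0.5 N).
It fails at once if the lamp bar is bumped (over 5 N) (contact force between anything else and lamp above 5 N).
It fails at once if the module is forced or dropped into the nest (over 60 N) (contact force between module and fixture above 60 N).
It fails at once if a bystander is moved by more than 20 mm (distance of any of cleaner, load, cup, calkit, cap, jar from where it was at the start of the episode above 0.02 m).
It also fails if it takes over 67 s, if anything falls off the work surface, if the arm or the gripper's body presses on something with over 40 N, if the wrist force passes 120 N, or if a joint passes its speed limit or range.

## Working session

There is one attempt and no reset: what is moved stays moved. The work goes in short steps, Python scripts to look and compute and a shell command to move; the robot and the scene stay as the last step left them, time stands still between calls to the robot, and variables do not carry over. Pictures are saved under pics/ and viewed, about 8 in all and at most 12, crops included, and the job is handed in when it is done.

```bash
mkdir -p pics; cat > h.py <<'E'
import numpy as np, cv2
from workcell import env
def snap(name,fn=None):
    im=env.read_camera(name)
    if fn: cv2.imwrite('pics/'+fn,im)
    return im
def ray(name,u,v):
    p=env.camera_params(name); V=np.array(p['view']); R=V[:3,:3]; t=V[:3,3]
    d=R.T@np.array([(u-p['cx'])/p['fx'],-(v-p['cy'])/p['fy'],-1.]); return -R.T@t,d
def on(name,u,v,z):
    o,d=ray(name,u,v); return o+d*(z-o[2])/d[2]
def px(name,P):
    p=env.camera_params(name); V=np.array(p['view']); c=V[:3,:3]@np.array(P)+V[:3,3]
    return p['cx']+p['fx']*c[0]/-c[2], p['cy']-p['fy']*c[1]/-c[2]
E
python3 - <<'E'
from h import *
a=snap('top','t0.png');b=snap('scene','s0.png')
for n in('top','scene'):
    p=env.camera_params(n);print({k:(np.round(v,3).tolist()) for k,v in p.items()}); print(ray(n,320,240))
print(env.get_state())
E
```

```text
{'fx': 437.15, 'fy': 437.15, 'cx': 324.71, 'cy': 238.689, 'view': [[0.016, -0.999, 0.033, -0.053], [0.993, 0.02, 0.117, -0.533], [-0.117, 0.031, 0.993, -1.096], [0.0, 0.0, 0.0, 1.0]]}
(array([ 0.40145979, -0.00871689,  1.15135468]), array([ 0.11401836, -0.02023106, -0.99333558]))
{'fx': 446.325, 'fy': 446.325, 'cx': 319.183, 'cy': 239.951, 'view': [[-0.941, 0.337, 0.015, 0.508], [-0.269, -0.776, 0.57, 0.068], [0.204, 0.533, 0.821, -1.17], [0.0, 0.0, 0.0, 1.0]]}
(array([0.73453347, 0.50553641, 0.91478933]), array([-0.20522143, -0.53231673, -0.82129558]))
{'clock': 0.1, 'joint_pos': array([-1.28060947e+00,  3.13954087e-01,  4.50962813e-02,  1.30359576e+00,
       -3.46760756e-05,  1.43122313e+00]), 'qvel': array([-2.38189290e-05, -2.40695505e-03,  2.85142716e-03,  6.71977699e-04,
        1.35447801e-03, -2.31741920e-03]), 'tau': array([ 2.96819409e-03, -4.81726241e+01,  2.99243277e+01,  1.27921673e-02,
       -5.55375641e-05, -1.20061631e-05]), 'tcp_pos': array([ 0.23942953, -0.52224356,  0.2095832 ]), 'orientation': array([-8.24966318e-04,  9.77001644e-01,  2.13230157e-01, -7.96306155e-05]), 'wrist_force': array([-0.55758841,  0.24579232, -0.38835837]), 'ft_torque': array([-0.03877262, -0.00346176,  0.0042832 ]), 'finger_gap': 0.08545146179641497}
```

View pics/t0.png

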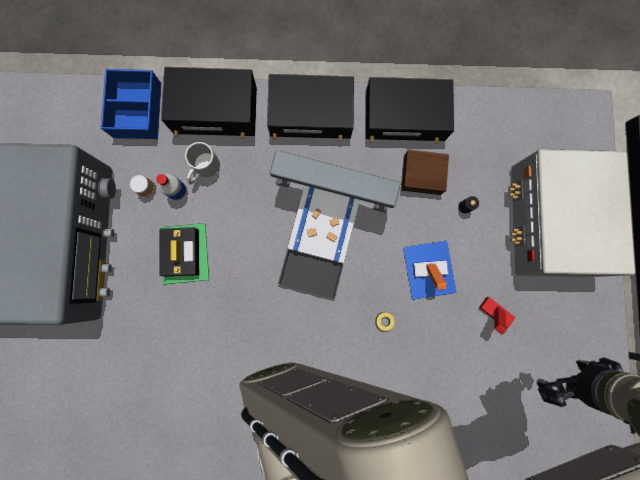

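View pics/s0.png

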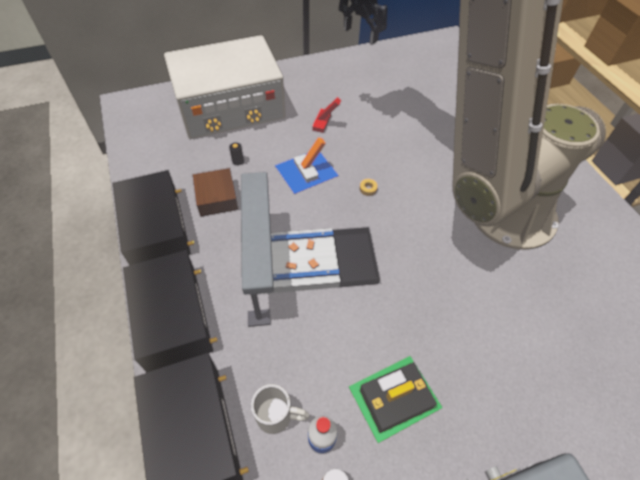

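Top view: candidates for the scraper are orange-handled at (437,276) on the blue mat, which fits, and a red look-alike at (498,315), which is not meant. Black and yellow candidates: the module on the green pad at (180,252); the yellow cap ring at (385,321) and the black load at (468,205) are bystanders. The nest is at (322,225), with chips at (317,214), (334,222), (312,232) and (332,237).

```bash
cat > m.py <<'E'
from h import *
def comp(m,box,minA=15):
    x0,y0,x1,y1=box; mm=np.zeros_like(m); mm[y0:y1,x0:x1]=m[y0:y1,x0:x1]
    cs,_=cv2.findContours(mm,cv2.RETR_EXTERNAL,cv2.CHAIN_APPROX_NONE)
    return [c for c in sorted(cs,key=cv2.contourArea,reverse=True) if cv2.contourArea(c)>minA]
def rect(cam,c,z):
    P=np.array([on(cam,u,v,z)[:2] for u,v in c[:,0]],np.float32)*1000
    (x,y),(w,h),a=cv2.minAreaRect(P)
    return np.round([x,y,w,h,a],1)
E
python3 - <<'E'
from m import *
im=cv2.imread('pics/t0.png'); hsv=cv2.cvtColor(im,cv2.COLOR_BGR2HSV)
R=lambda lo,hi:cv2.inRange(hsv,lo,hi)
blue=R((105,130,60),(125,255,255)); org=R((5,150,120),(16,255,255)); yel=R((20,140,120),(34,255,255)); grn=R((50,120,60),(85,255,255))
wh=R((0,0,200),(179,60,255)); blk=R((0,0,0),(179,90,75))
print('mat',[rect('top',c,.003) for c in comp(blue,(395,230,470,310))])
print('rails z42',[rect('top',c,.042) for c in comp(blue,(270,180,370,270))])
print('orange',[rect('top',c,.07) for c in comp(org,(395,230,470,310))])
print('block z23',[rect('top',c,.023) for c in comp(wh,(395,230,470,310))])
print('pad',[rect('top',c,.004) for c in comp(grn,(140,210,230,300))])
print('fin z76',[rect('top',c,.076) for c in comp(yel,(140,210,230,300),5)])
print('chips z39',[rect('top',c,.039) for c in comp(org,(280,195,360,260),8)])
print('trough z26',[rect('top',c,.026) for c in comp(blk,(265,240,360,310))])
print('plate z30',[rect('top',c,.030) for c in comp(wh,(270,180,370,270))])
print('module z44',[rect('top',c,.044) for c in comp(blk,(140,210,230,300))])
a=cv2.resize(im[180:310,265:365],(400,520),interpolation=cv2.INTER_CUBIC);b=cv2.resize(im[230:310,395:475],(390,390));
c=cv2.resize(im[210:300,145:215],(100,130))
o=np.zeros((520,800,3),np.uint8);o[:,:400]=a;o[:390,405:795]=b;o[390:,405:505]=c
cv2.imwrite('pics/c1.png',o)
E
```

```text
mat [array([ 460.4, -322.4,  139.2,  118.3,    9.6])]
rails z42 [array([584.6,  12.2,  10.3, 168.7,  76.7]), array([561.1, -92.4,   9.9, 115.3,  76.7]), array([488.4, -75. ,   9.3,  20.4,  76.7]), array([ 631.4, -109.6,    8.8,   19.2,   76.7])]
orange [array([ 441.2, -323.6,   69.2,   24.6,   23.3])]
block z23 [array([ 463.5, -320.8,   33.8,   84.1,    5.9])]
pad [array([491.3, 321.5, 146.9, 116.4,   6.5])]
fin z76 [array([493.3, 328. ,  49.3,   9.7,   3.2])]
chips z39 []
trough z26 [array([444.7,  -9.3, 146. ,  91.9,  76.3])]
plate z30 [array([543.9, -32.1,  94. , 107.5,  76.3]), array([527.2, -97.8,  12.5, 105.6,  76.6]), array([559.5,  33.9,  12.1, 106.9,  76.4])]
module z44 [array([492.2, 322.7, 118.8,  94.8,   3.4])]
```

View pics/c1.png

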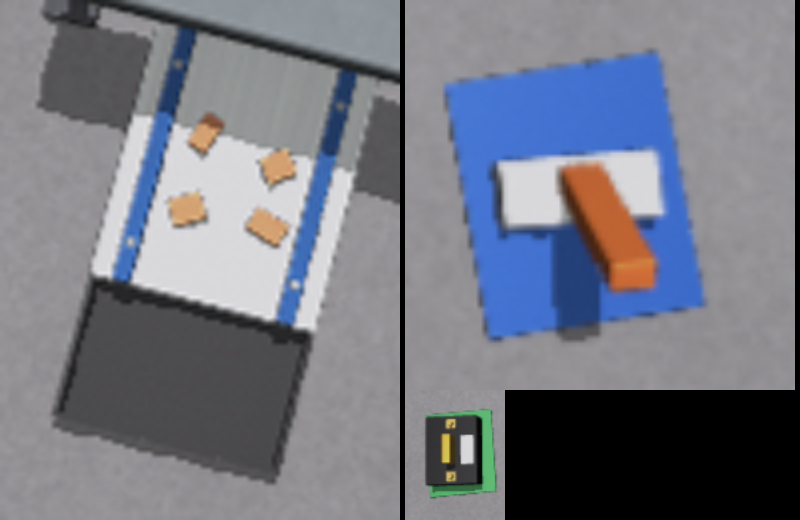

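The crop confirms the choice: orange handle with a white block on the blue mat. The nest has four chips on the plate, and the module sits on the green pad with its yellow fin. Next I cross-check against the scene camera and set up a delta calculator.

```bash
cat > plan.py <<'E'
from m import *
from scipy.spatial.transform import Rotation as Ro
def pose():
    s=env.get_state(); q=s['orientation']; return np.array(s['tcp_pos']),Ro.from_quat([q[1],q[2],q[3],q[0]]),s
def tool(yaw,tilt):  # deg; tool y = -object y, leaning back
    a,t=np.radians([yaw,tilt]); z=np.array([np.sin(t)*np.cos(a),np.sin(t)*np.sin(a),-np.cos(t)]); y=np.array([np.sin(a),-np.cos(a),0])
    return Ro.from_matrix(np.c_[np.cross(y,z),y,z])
def delta(ps,Rt):  # turn in place first, then shifts along the target tool axes
    p,R,s=pose(); r=(R.inv()*Rt).as_rotvec(); print('turn',np.round(r,3))
    for P in ps: print('shift',np.round(Rt.inv().apply(np.array(P)-p)*1000,1),'to',np.round(P,4)); p=np.array(P)
def grasp2tcp(g,Rt): return np.array(g)+Rt.apply([0,0,.019])
E
python3 - <<'E'
from m import *
im=cv2.imread('pics/s0.png'); hsv=cv2.cvtColor(im,cv2.COLOR_BGR2HSV)
R=lambda lo,hi:cv2.inRange(hsv,lo,hi)
blue=R((105,130,60),(125,255,255)); org=R((5,150,120),(16,255,255)); yel=R((20,140,120),(34,255,255)); grn=R((50,120,60),(85,255,255))
wh=R((0,0,185),(179,60,255)); blk=R((0,0,0),(179,90,75))
S='scene'
print('mat',[rect(S,c,.003) for c in comp(blue,(265,140,345,200))])
print('rails z42',[rect(S,c,.042) for c in comp(blue,(265,225,345,290))])
print('block z23',[rect(S,c,.023) for c in comp(wh,(280,140,330,190))])
print('pad',[rect(S,c,.004) for c in comp(grn,(340,350,450,445))])
print('fin z76',[rect(S,c,.076) for c in comp(yel,(340,350,450,445),5)])
print('trough z26',[rect(S,c,.026) for c in comp(blk,(325,220,390,300))])
print('module z44',[rect(S,c,.044) for c in comp(blk,(340,350,450,445))])
# handle top end: extreme of orange in both views
for n,f,b in((S,'s0',(280,130,340,190)),('top','t0',(395,230,470,310))):
    h=cv2.cvtColor(cv2.imread(f'pics/{f}.png'),cv2.COLOR_BGR2HSV)
    c=comp(cv2.inRange(h,(5,150,110),(16,255,255)),b)[0]; print(n,cv2.boxPoints(cv2.minAreaRect(c)).round(1).tolist())
yaw=np.radians(5.9)
for nx,nz in((-30,69),(-50,98),(4.3,20)):
    P=[.4635+nx/1e3*np.cos(yaw),-.3208+nx/1e3*np.sin(yaw),.003+nz/1e3]; print(np.round(P,3),np.round(px('top',P),1),np.round(px(S,P),1))
for C in ((-105,48),(-105,-48),(-105,59)):
    a=np.radians(-13.5);P=[.591+(C[0]*np.cos(a)-C[1]*np.sin(a))/1e3,-.0443+(C[0]*np.sin(a)+C[1]*np.cos(a))/1e3,.042];print(C,np.round(px('top',P),1),np.round(px(S,P),1))
t=cv2.imread('pics/t0.png')
o=np.hstack([cv2.resize(im[350:440,345:445],(444,400),interpolation=cv2.INTER_CUBIC),cv2.resize(t[215:295,150:220],(350,400),interpolation=cv2.INTER_CUBIC)])
cv2.imwrite('pics/c2.png',o)
E
```

```text
mat [array([ 463.1, -321.3,  134.1,  113.8,    9.5])]
rails z42 [array([574.6,  18.1,   4.8,  79.4,  76.3])]
block z23 [array([ 466.3, -321.9,   44.3,   88.3,    7.9])]
pad [array([494.9, 323.8, 143.3, 113.9,   6.5])]
fin z76 [array([497.9, 329.9,  54.1,  16.2,   4.5])]
trough z26 [array([445.4,  -8.2, 136.6,  82. ,  76.8]), array([467.7,  68.8,   8.7,  84.3,  77.3])]
module z44 [array([521. , 362.5,  66. , 136.3,  57.7])]
scene [[299.3999938964844, 162.5], [318.79998779296875, 137.3000030517578], [324.20001220703125, 141.5], [304.79998779296875, 166.60000610351562]]
top [[427.0, 265.0], [435.8999938964844, 261.1000061035156], [447.20001220703125, 287.0], [438.29998779296875, 290.8999938964844]]
[ 0.434 -0.324  0.072] [437.5 279. ] [316.  148.9]
[ 0.414 -0.326  0.101] [441.9 287. ] [323.  138.5]
[ 0.468 -0.32   0.023] [430.5 266.3] [304.6 165.7]
(-105, 48) [296.9 250.8] [339.6 267.7]
(-105, -48) [333.5 260.2] [334.3 233.6]
(-105, 59) [292.7 249.7] [340.2 271.8]
```

View pics/c2.png

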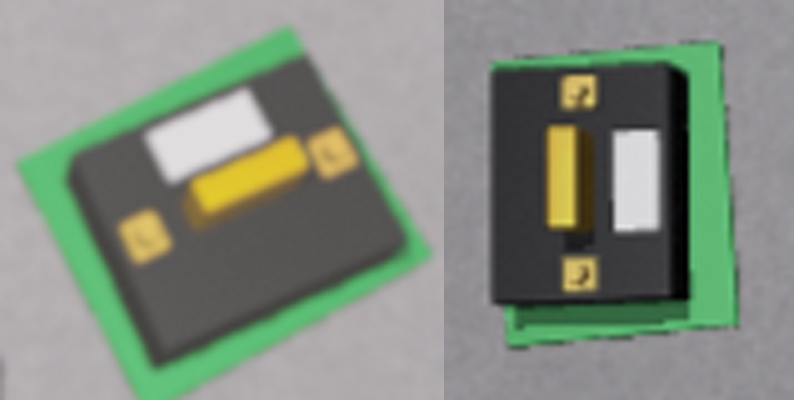

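The scene crop and top crop agree within about 3 mm on everything. Fin centre is near top px (179,250), with the module's long axis along world x, yaw about 3.5°. Next is the approach to the scraper.

```bash
cat > obj.py <<'E'
import numpy as np
def tf(o,yaw,p):
    a=np.radians(yaw);c,s=np.cos(a),np.sin(a);x,y,z=np.array(p)/1e3
    return np.array([o[0]+c*x-s*y,o[1]+s*x+c*y,o[2]+z])
SCR=((.4645,-.3212,.003),6.5); NEST=((.5915,-.044,0.),-13.4); MOD=((.4945,.328,.004),3.5)
E
python3 - <<'E'
from plan import *; from obj import *
Rt=tool(6.5,35); g=tf(*SCR,(-30,0,69)); t=grasp2tcp(g,Rt)
a=t-Rt.apply([0,0,.11]); print(a)
p,_,_=pose(); delta([[p[0],p[1],.27],[a[0],a[1],.27],a,t],Rt)
E
```

```text
[ 0.38283291 -0.33050479  0.14654284]
turn [-0.098  0.606  0.306]
shift [ 34.7   0.  -49.5] to [ 0.2394 -0.5222  0.27  ]
shift [ 134.5 -174.3   94.2] to [ 0.3828 -0.3305  0.27  ]
shift [-70.8  -0.  101.1] to [ 0.3828 -0.3305  0.1465]
shift [  0.   0. 110.] to [ 0.4455 -0.3234  0.0564]
```

```bash
python3 -m pendant '[{"fingers":85,"delta_pos":[0,0,0],"angular":[-0.0163,0.101,0.051]},{"fingers":85,"delta_pos":[0,0,0],"angular":[-0.0163,0.101,0.051]},{"fingers":85,"delta_pos":[0,0,0],"angular":[-0.0163,0.101,0.051]},{"fingers":85,"delta_pos":[0,0,0],"angular":[-0.0163,0.101,0.051]},{"fingers":85,"delta_pos":[0,0,0],"angular":[-0.0163,0.101,0.051]},{"fingers":85,"delta_pos":[0,0,0],"angular":[-0.0163,0.101,0.051]},{"fingers":85,"delta_pos":[17,0,-25],"angular":[0,0,0]},{"fingers":85,"delta_pos":[17,0,-25],"angular":[0,0,0]},{"fingers":85,"delta_pos":[0,0,0],"angular":[0,0,0]}]' 80
python3 - <<'E'
from plan import *; from obj import *
Rt=tool(6.5,35); g=tf(*SCR,(-30,0,69)); t=grasp2tcp(g,Rt)
a=t-Rt.apply([0,0,.11]);delta([[a[0],a[1],.27],a,t],Rt)
E
```

```text
clock: 1.0
tcp_pos: [0.2384, -0.5244, 0.2743]
orientation: [-0.014, 0.952, 0.055, 0.301]
wrist_force: [-0.9, -0.1, 0.2]
finger_gap: 0.0851
turn [ 0.006 -0.     0.003]
shift [ 133.1 -176.3   98.4] to [ 0.3828 -0.3305  0.27  ]
shift [-70.8  -0.  101.1] to [ 0.3828 -0.3305  0.1465]
shift [  0.   0. 110.] to [ 0.4455 -0.3234  0.0564]
```

```bash
python3 -m pendant '[{"fingers":85,"delta_pos":[26.6,-35.3,19.7],"angular":[0.006,0,0.003]},{"fingers":85,"delta_pos":[26.6,-35.3,19.7],"angular":[0,0,0]},{"fingers":85,"delta_pos":[26.6,-35.3,19.7],"angular":[0,0,0]},{"fingers":85,"delta_pos":[26.6,-35.3,19.7],"angular":[0,0,0]},{"fingers":85,"delta_pos":[26.6,-35.3,19.7],"angular":[0,0,0]},{"fingers":85,"delta_pos":[-23.6,0,33.7],"angular":[0,0,0]},{"fingers":85,"delta_pos":[-23.6,0,33.7],"angular":[0,0,0]},{"fingers":85,"delta_pos":[-23.6,0,33.7],"angular":[0,0,0]},{"fingers":85,"delta_pos":[0,0,0],"angular":[0,0,0]},{"fingers":85,"delta_pos":[0,0,0],"angular":[0,0,0]}]' 80
python3 - <<'E'
from plan import *; from obj import *
Rt=tool(6.5,35); g=tf(*SCR,(-30,0,69)); t=grasp2tcp(g,Rt)
delta([t],Rt)
im=snap('top');s=snap('scene')
o=np.hstack([cv2.resize(im[210:310,390:490],(400,400)),cv2.resize(s[100:200,270:370],(400,400))]);cv2.imwrite('pics/c3.png',o)
E
```

```text
clock: 2.0
tcp_pos: [0.3829, -0.3271, 0.1438]
orientation: [-0.021, 0.952, 0.054, 0.3]
wrist_force: [0.5, -0.3, 0.7]
finger_gap: 0.0854
turn [-0.007 -0.    -0.003]
shift [  1.2   3.3 107.5] to [ 0.4455 -0.3234  0.0564]
```

View pics/c3.png

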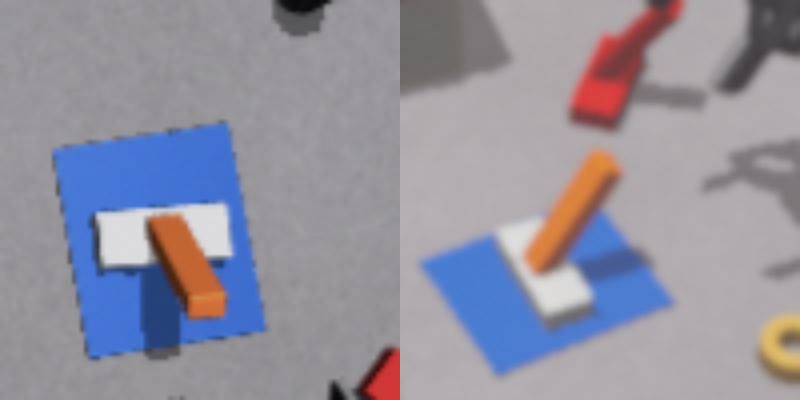

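```bash
python3 - <<'E'
from plan import *
p,R,s=pose(); print(p,s['clock'],s['joint_pos'])
print(px('top',p),px('scene',p), px('scene',[.239,-.522,.21]),px('top',[.239,-.522,.21]))
im=snap('top');s=snap('scene')
cv2.imwrite('pics/c4.png',np.hstack([cv2.resize(im[170:430,380:640],(400,400)),cv2.resize(s[0:260,250:510],(400,400))]))
E
```

```text
[ 0.3835239  -0.32946638  0.1459307 ] 2.1 [-1.25182073  0.03303607 -0.61707203  0.78130141  0.59831234  1.8192177 ]
(np.float64(449.4545380728715), np.float64(300.1380744240455)) (np.float64(333.9219922487982), np.float64(121.7862053630869)) (np.float64(359.2086176227219), np.float64(47.67575999901467)) (np.float64(549.6663409552966), np.float64(370.7079022393219))
```

View pics/c4.png

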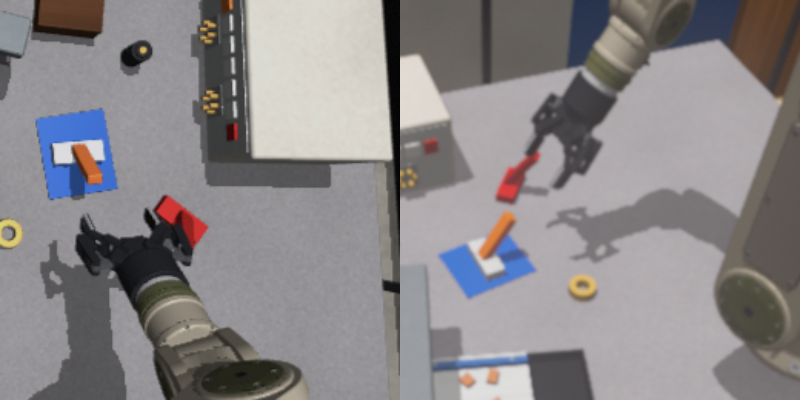

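The arm seems to lag in these pictures: fingertips near top px (457,310), while the state predicts (449,300). I'll check whether it has settled.

```bash
python3 - <<'E'
from plan import *
prev=None
for i in range(5):
    p,R,s=pose(); im=snap('top').astype(int)
    if prev is not None: print(s['clock'],p.round(4),np.abs(s['qvel']).max().round(3),(np.abs(im-prev).max(2)>40)[170:,380:].sum())
    prev=im
s=snap('scene')
print(px('top',p),px('scene',p))
cv2.imwrite('pics/c5.png',np.hstack([cv2.resize(im[220:350,400:530].astype(np.uint8),(400,400)),cv2.resize(s[60:190,270:400],(400,400))]))
E
```

```text
2.25 [ 0.3834 -0.3296  0.1459] 0.012 20
2.3 [ 0.3833 -0.3293  0.1455] 0.012 21
2.35 [ 0.3832 -0.3289  0.1452] 0.012 33
2.4 [ 0.3831 -0.3287  0.1449] 0.012 28
(np.float64(448.96869609925), np.float64(300.2959592400076)) (np.float64(334.15907143120364), np.float64(122.27319386956202))
```

View pics/c5.png

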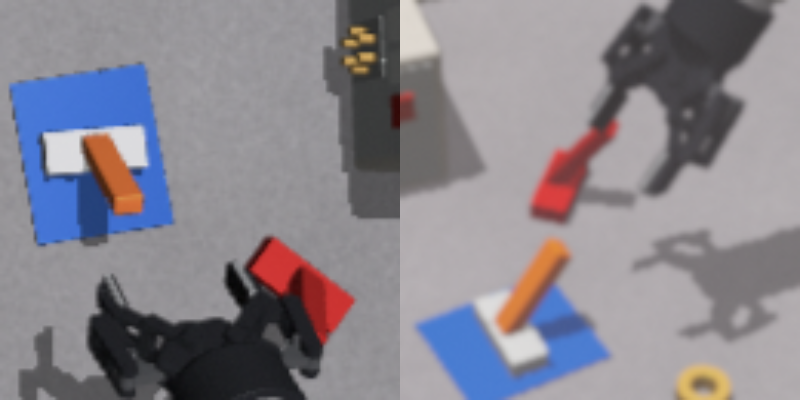

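```bash
python3 - <<'E'
from plan import *
p,R,s=pose()
q=p-R.apply([0,0,.013]); print(p,q,px('top',q),px('scene',q))
for sg in(1,-1):
    t=q+R.apply([0,sg*.0427,0]);print(px('top',t),px('scene',t))
(o1,d1),(o2,d2)=ray('top',456,309),ray('scene',343,110)
A=np.c_[d1,-d2];x=np.linalg.lstsq(A,o2-o1,rcond=None)[0];print(o1+d1*x[0],o2+d2*x[1])
E
```

```text
[ 0.38301794 -0.3282164   0.14436333] [ 0.37560796 -0.32911533  0.15500683] (np.float64(450.6224470492824), np.float64(303.7346642785376)) (np.float64(337.0111221080616), np.float64(118.41383781567028))
(np.float64(468.9619931526086), np.float64(301.8580254759037)) (np.float64(329.4371928722952), np.float64(108.60358393123096))
(np.float64(432.2064062957548), np.float64(305.61913058289656)) (np.float64(344.8795325548162), np.float64(128.60552323373804))
[ 0.36475283 -0.33398162  0.17682485] [ 0.35971748 -0.33102015  0.17602608]
```

```bash
python3 -m pendant '[{"fingers":85,"delta_pos":[0.2,0.3,22],"angular":[-0.003,0,-0.001]},{"fingers":85,"delta_pos":[0.2,0.3,22],"angular":[0,0,0]},{"fingers":85,"delta_pos":[0.2,0.3,22],"angular":[0,0,0]},{"fingers":85,"delta_pos":[0.2,0.3,22],"angular":[0,0,0]},{"fingers":85,"delta_pos":[0,0,20],"angular":[0,0,0]},{"fingers":85,"delta_pos":[0,0,0],"angular":[0,0,0]},{"fingers":85,"delta_pos":[0,0,0],"angular":[0,0,0]},{"fingers":85,"delta_pos":[0,0,0],"angular":[0,0,0]},{"fingers":85,"delta_pos":[0,0,0],"angular":[0,0,0]}]' 80
python3 - <<'E'
from plan import *
p,R,s=pose();print(p,s['wrist_force'])
im=snap('top');s=snap('scene')
for b in (0,.013,.038):
  for sg in(1,-1):
    t=p+R.apply([0,sg*.0427,-b]);u,v=px('top',t);a,c=px('scene',t);print(b,sg,((u-400)*4,(v-220)*4),(400+(a-270)*4,(c-90)*4))
cv2.imwrite('pics/c6.png',np.hstack([cv2.resize(im[220:320,400:500],(400,400)),cv2.resize(s[90:190,270:370],(400,400))]))
E
```

```text
clock: 3.4
tcp_pos: [0.4453, -0.3226, 0.0569]
orientation: [-0.017, 0.952, 0.054, 0.301]
wrist_force: [-0.6, 0.1, -0.4]
finger_gap: 0.085
[ 0.44528793 -0.32255889  0.05686579] [-0.60763764  0.06721785 -0.44912436]
0 1 (np.float64(207.07931175917793), np.float64(211.65951088073507)) (np.float64(541.3541403028678), np.float64(217.30751803583235))
0 -1 (np.float64(73.72810173467997), np.float64(224.64831313902164)) (np.float64(596.1230810008169), np.float64(298.7147634078817))
0.013 1 (np.float64(214.1227031499866), np.float64(222.92928372007827)) (np.float64(551.0803644340735), np.float64(202.41427321448123))
0.013 -1 (np.float64(79.39828289973275), np.float64(236.09388975139564)) (np.float64(606.5230079124208), np.float64(283.7417959379668))
0.038 1 (np.float64(228.08978368367002), np.float64(245.2772999113738)) (np.float64(570.0916285970175), np.float64(173.30334509658155))
0.038 -1 (np.float64(90.64350034215113), np.float64(258.7929877190727)) (np.float64(626.8633447133202), np.float64(254.45743616932577))
```

View pics/c6.png

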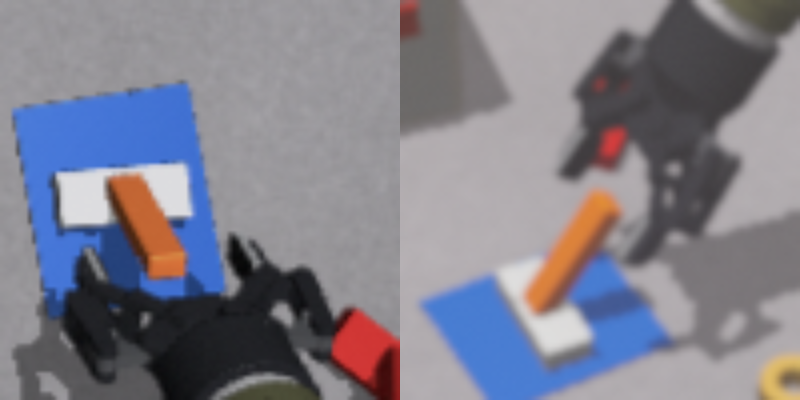

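Fingertips are at (90,250) and (237,237) in the top crop, and (568,177) and (625,262) in the scene crop. Both views put the real tips about 25 mm short along the tool axis of what the state implies. The fingers are well centred on the orange handle, so I'll advance 24 mm (safe either way) and grip.

```bash
python3 -m pendant '[{"fingers":85,"delta_pos":[0,0,8],"angular":[0,0,0]},{"fingers":85,"delta_pos":[0,0,8],"angular":[0,0,0]},{"fingers":85,"delta_pos":[0,0,8],"angular":[0,0,0]},{"fingers":85,"delta_pos":[0,0,0],"angular":[0,0,0]},{"fingers":10,"delta_pos":[0,0,0],"angular":[0,0,0]},{"fingers":10,"delta_pos":[0,0,0],"angular":[0,0,0]},{"fingers":10,"delta_pos":[0,0,0],"angular":[0,0,0]},{"fingers":10,"delta_pos":[0,0,0],"angular":[0,0,0]},{"fingers":10,"delta_pos":[0,0,0],"angular":[0,0,0]},{"fingers":10,"delta_pos":[0,0,0],"angular":[0,0,0]},{"fingers":10,"delta_pos":[0,0,0],"angular":[0,0,0]},{"fingers":10,"delta_pos":[0,0,0],"angular":[0,0,0]}]' 90
python3 - <<'E'
from plan import *
p,R,s=pose();print(p,R.as_quat(),s['wrist_force'],s['finger_gap'])
im=snap('top','t1.png');s=snap('scene','s1.png')
from obj import *
f=R.as_matrix()[:,2]; print('tilt,yaw',np.degrees(np.arccos(-f[2])),np.degrees(np.arctan2(f[1],f[0])))
print('grip in scraper via state', (np.array(p)-R.apply([0,0,.019])-tf(*SCR,(-30,0,69)))*1000)
cv2.imwrite('pics/c7.png',np.hstack([cv2.resize(im[220:320,400:500],(400,400)),cv2.resize(s[90:190,270:370],(400,400))]))
E
```

```text
clock: 4.7
tcp_pos: [0.4591, -0.3204, 0.0366]
orientation: [-0.018, 0.952, 0.054, 0.301]
wrist_force: [-1.8, 0.3, 5.2]
finger_gap: 0.0229
[ 0.45911721 -0.32038862  0.0365761 ] [ 0.95205722  0.05385475  0.30061123 -0.01787748] [-1.75900318  0.2852604   5.15682395] 0.022907252673484323
tilt,yaw 35.05245705874459 6.640980344558119
grip in scraper via state [ 13.58538143   2.94550887 -19.86999268]
```

View pics/c7.png

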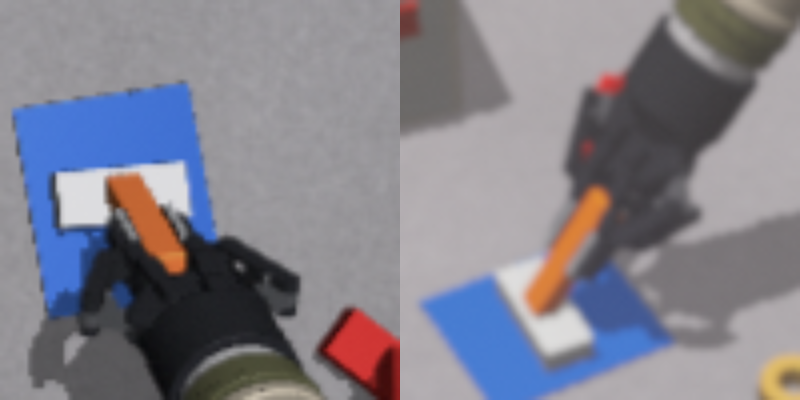

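The handle is gripped at mid-length (gap 22.9 mm) and the block still stands on the mat. I take the tool-to-scraper transform from here and plan the transfer.

```bash
cat > carry.py <<'E'
from plan import *; from obj import *
P0=np.array([.4591,-.3204,.0366]);R0=Ro.from_quat([.95205722,.05385475,.30061123,-.01787748])
Rs=Ro.from_euler('z',6.5,degrees=True); off=Rs.inv().apply(P0-np.array(SCR[0])); Rrel=Rs.inv()*R0
def tcp(s,yaw):
    Q=Ro.from_euler('z',yaw,degrees=True); return np.array(s)+Q.apply(off),Q*Rrel
def scr_now():
    p,R,s=pose(); Q=R*Rrel.inv(); sp=p-Q.apply(off)
    n=Ro.from_euler('z',-NEST[1],degrees=True).apply(sp-np.array(NEST[0]))*1000
    print('scraper world',sp.round(4),'nest',n.round(1),'yaw',np.degrees(Q.as_rotvec()).round(2),'F',s['wrist_force'].round(1),'t',s['clock'],'gap',s['finger_gap'].round(4))
E
python3 - <<'E'
from carry import *
scr_now()
p,R,s=pose(); print('lift tool', R.inv().apply([0,0,.1])*1000)
n=lambda *v: tcp(tf(*NEST,v),NEST[1])
L=[n(-75,0,105)[0],n(-60,0,65)[0],n(48,0,65)[0],n(48,0,33)[0]]
delta(L,n(0,0,0)[1])
print('after lift first shift:', n(0,0,0)[1].inv().apply(L[0]-p-np.array([0,0,.1]))*1000)
E
```

```text
Traceback (most recent call last):
  File "carry.py", line 9, in scr_now
    print('scraper world',sp.round(4),'nest',n.round(1),'yaw',np.degrees(Q.as_rotvec()).round(2),'F',s['wrist_force'].round(1),'t',s['clock'],'gap',s['finger_gap'].round(4))
                                                                                                                                                    ^^^^^^^^^^^^^^^^^^^^^
AttributeError: 'float' object has no attribute 'round'
```

```bash
sed -i "s/s\['finger_gap'\].round(4)/round(s['finger_gap'],4)/" carry.py
python3 - <<'E'
from carry import *
scr_now()
p,R,s=pose(); print('lift tool', R.inv().apply([0,0,.1])*1000)
n=lambda *v: tcp(tf(*NEST,v),NEST[1])
L=[n(-75,0,105)[0],n(-60,0,65)[0],n(48,0,65)[0],n(48,0,33)[0]]
delta(L,n(0,0,0)[1])
print('after lift first shift:', n(0,0,0)[1].inv().apply(L[0]-p-np.array([0,0,.1]))*1000)
E
```

```text
scraper world [ 0.4645 -0.3212  0.003 ] nest [ -59.3 -299.1    3. ] yaw [-0.  -0.   6.5] F [-2.2  0.7  5.3] t 4.8 gap 0.0232
lift tool [ 57.43562143  -0.16183895 -81.86038846]
turn [-0.199  0.001  0.284]
shift [  45.6 -301.2  -92. ] to [ 0.5137 -0.024   0.1386]
shift [-10.7   0.1  41.4] to [ 0.5283 -0.0275  0.0986]
shift [88.4  0.  62. ] to [ 0.6334 -0.0525  0.0986]
shift [-18.4   0.1  26.2] to [ 0.6334 -0.0525  0.0666]
after lift first shift: [ -11.856344   -300.99873839  -10.14796444]
```

```bash
python3 -m pendant '[{"fingers":10,"delta_pos":[11.5,0,-16.4],"angular":[0,0,0]},{"fingers":10,"delta_pos":[11.5,0,-16.4],"angular":[0,0,0]},{"fingers":10,"delta_pos":[11.5,0,-16.4],"angular":[0,0,0]},{"fingers":10,"delta_pos":[11.5,0,-16.4],"angular":[0,0,0]},{"fingers":10,"delta_pos":[11.5,0,-16.4],"angular":[0,0,0]},{"fingers":10,"delta_pos":[0,0,0],"angular":[-0.05,0,0.071]},{"fingers":10,"delta_pos":[0,0,0],"angular":[-0.05,0,0.071]},{"fingers":10,"delta_pos":[0,0,0],"angular":[-0.05,0,0.071]},{"fingers":10,"delta_pos":[0,0,0],"angular":[-0.05,0,0.071]},{"fingers":10,"delta_pos":[0,0,0],"angular":[0,0,0]}]' 90
python3 -m pendant '[{"fingers":10,"delta_pos":[-1.2,-30,-1],"angular":[0,0,0]},{"fingers":10,"delta_pos":[-1.2,-30,-1],"angular":[0,0,0]},{"fingers":10,"delta_pos":[-1.2,-30,-1],"angular":[0,0,0]},{"fingers":10,"delta_pos":[-1.2,-30,-1],"angular":[0,0,0]},{"fingers":10,"delta_pos":[-1.2,-30,-1],"angular":[0,0,0]},{"fingers":10,"delta_pos":[-1.2,-30,-1],"angular":[0,0,0]},{"fingers":10,"delta_pos":[-1.2,-30,-1],"angular":[0,0,0]},{"fingers":10,"delta_pos":[-1.2,-30,-1],"angular":[0,0,0]},{"fingers":10,"delta_pos":[-1.2,-30,-1],"angular":[0,0,0]},{"fingers":10,"delta_pos":[-1.2,-31,-1],"angular":[0,0,0]},{"fingers":10,"delta_pos":[0,0,0],"angular":[0,0,0]},{"fingers":10,"delta_pos":[0,0,0],"angular":[0,0,0]}]' 90
python3 - <<'E'
from carry import *
scr_now()
n=lambda *v: tcp(tf(*NEST,v),NEST[1])
delta([n(-60,0,65)[0],n(48,0,65)[0],n(48,0,33)[0]],n(0,0,0)[1])
im=snap('top','t2.png');s=snap('scene','s2.png')
cv2.imwrite('pics/c8.png',np.hstack([cv2.resize(im[170:310,260:400],(400,400)),cv2.resize(s[180:320,240:380],(400,400))]))
wh=cv2.inRange(cv2.cvtColor(im,cv2.COLOR_BGR2HSV),(0,0,200),(179,60,255))
print([(rect('top',c,.125),cv2.boundingRect(c)) for c in comp(wh,(270,180,380,290),30)])
E
```

```text
clock: 5.8
tcp_pos: [0.4582, -0.3177, 0.1349]
orientation: [0.033, 0.948, -0.111, 0.298]
wrist_force: [-0.2, 0.5, -1.5]
finger_gap: 0.023
clock: 7.0
tcp_pos: [0.5112, -0.0327, 0.1374]
orientation: [0.032, 0.948, -0.104, 0.298]
wrist_force: [-0.0, 0.9, -3.0]
finger_gap: 0.0228
scraper world [ 0.5159 -0.0352  0.1038] nest [-75.6  -9.  103.8] yaw [ -0.02   0.19 -12.52] F [-0.   0.9 -3. ] t 7.0 gap 0.0228
turn [-0.008  0.003  0.013]
shift [-9.6 -8.9 40.6] to [ 0.5283 -0.0275  0.0986]
shift [88.4  0.  62. ] to [ 0.6334 -0.0525  0.0986]
shift [-18.4   0.1  26.2] to [ 0.6334 -0.0525  0.0666]
[(array([533.5, -33.3,  92.6,  94.3,  78.1]), (298, 211, 45, 43)), (array([546.1,  30.3,  11.1,  97.9,  76.4]), (288, 209, 15, 40)), (array([517.1, -90.3,  11.1,  95.5,  76.2]), (340, 222, 13, 40))]
```

View pics/c8.png

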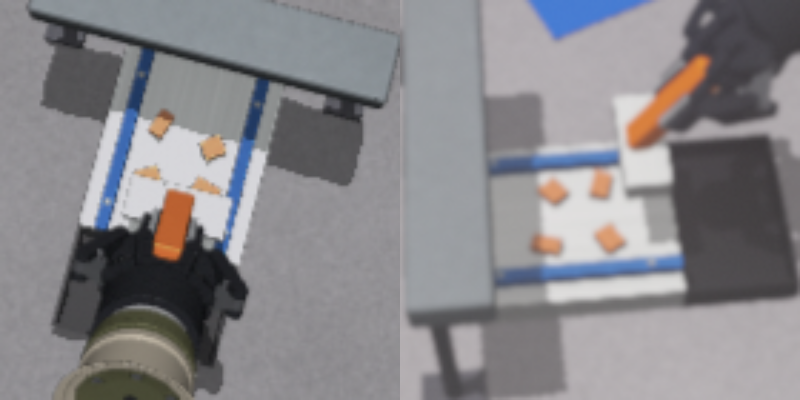

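```bash
python3 - <<'E'
from carry import *
scr_now()
q=Ro.from_euler('z',-NEST[1],degrees=True)
for c,u,v in(('top',322,238),('scene',325.8,229)):
    P=on(c,u,v,.124); print(c,P.round(4),(q.apply(P-np.array(NEST[0]))*1000).round(1))
# nest checks: rail blue pixels in both cams, nest y of rail centres
for c,f,b in (('top','t2',(270,180,370,250)),('scene','s2',(265,225,345,290))):
    im=cv2.imread(f'pics/{f}.png'); m=cv2.inRange(cv2.cvtColor(im,cv2.COLOR_BGR2HSV),(100,90,50),(125,255,255))
    for k in comp(m,b,20):
        P=np.array([q.apply(on(c,u,v,.042)-np.array(NEST[0]))*1000 for u,v in k[:,0]]); print(c,P[:,:2].min(0).round(1),P[:,:2].max(0).round(1))
n=lambda *v: tcp(tf(*NEST,v),NEST[1])
delta([n(-60,0,65)[0],n(48,0,65)[0],n(48,0,33)[0]],n(0,0,0)[1])
E
```

```text
scraper world [ 0.516  -0.0363  0.1041] nest [-75.2 -10.  104.1] yaw [-1.000e-02  1.400e-01 -1.267e+01] F [-0.5 -0.3 -2.1] t 7.1 gap 0.0228
top [ 0.5242 -0.0343  0.124 ] [-67.7  -6.1 124. ]
scene [ 0.515  -0.0305  0.124 ] [-77.6  -4.6 124. ]
top [-102.9   47.7] [65.3 59.5]
top [-74.2 -59.7] [ 64.8 -48.5]
scene [-102.8   52.1] [38.3 62.2]
scene [-59.6 -55.7] [ 39.2 -45.6]
turn [-0.007  0.002  0.011]
shift [-10.1 -10.   40.7] to [ 0.5283 -0.0275  0.0986]
shift [88.4  0.  62. ] to [ 0.6334 -0.0525  0.0986]
shift [-18.4   0.1  26.2] to [ 0.6334 -0.0525  0.0666]
```

```bash
sed -i 's/NEST=((.5915,-.044,0.)/NEST=((.593,-.0438,0.)/' obj.py
python3 -m pendant '[{"fingers":10,"delta_pos":[-2,-2,9],"angular":[-0.002,0.0005,0.003]},{"fingers":10,"delta_pos":[-2,-2,9],"angular":[-0.002,0.0005,0.003]},{"fingers":10,"delta_pos":[-2,-2,9],"angular":[-0.002,0.0005,0.003]},{"fingers":10,"delta_pos":[-2,-2,9],"angular":[-0.001,0,0.002]},{"fingers":10,"delta_pos":[-2,-1,4],"angular":[0,0,0]},{"fingers":10,"delta_pos":[0,0,0],"angular":[0,0,0]},{"fingers":10,"delta_pos":[0,0,0],"angular":[0,0,0]},{"fingers":10,"delta_pos":[0,0,0],"angular":[0,0,0]},{"fingers":10,"delta_pos":[0,0,0],"angular":[0,0,0]}]' 90
python3 - <<'E'
from carry import *
scr_now()
n=lambda *v: tcp(tf(*NEST,v),NEST[1])
delta([n(48,0,65)[0],n(48,0,33)[0]],n(0,0,0)[1])
im=snap('top','t3.png');s=snap('scene','s3.png')
q=Ro.from_euler('z',-NEST[1],degrees=True)
for c,f,b,z in(('top',im,(280,200,365,262),.085),('scene',s,(300,190,350,300),.085)):
    m=cv2.inRange(cv2.cvtColor(f,cv2.COLOR_BGR2HSV),(0,0,215),(179,60,255)); 
    for k in comp(m,b,20): print(c,rect(c,k,z),cv2.boundingRect(k))
s_=np.array(tf(*NEST,(0,0,0)))
# predicted block top corners px from state
p,R,_=pose();Q=R*Rrel.inv();sp=p-Q.apply(off)
for cx,cy in((18,43),(18,-43),(-18,43),(-18,-43)):
    P=sp+Q.apply(np.array([cx,cy,20])/1e3); print((cx,cy),np.round((np.array(px('top',P))-(280,190))*5,0),np.round((np.array(px('scene',P))-(270,200))*5+(400,0),0))
cv2.imwrite('pics/c9.png',np.hstack([cv2.resize(im[190:270,280:360],(400,400),interpolation=cv2.INTER_CUBIC),cv2.resize(s[200:280,270:350],(400,400),interpolation=cv2.INTER_CUBIC)]))
E
```

```text
clock: 8.0
tcp_pos: [0.5262, -0.0365, 0.1002]
orientation: [0.032, 0.948, -0.105, 0.3]
wrist_force: [-0.4, -0.1, -2.2]
finger_gap: 0.0229
scraper world [ 0.5311 -0.0391  0.0666] nest [-61.3  -9.7  66.6] yaw [  0.02  -0.08 -12.66] F [-0.4 -0.1 -2.2] t 8.0 gap 0.0229
turn [-0.008 -0.001  0.01 ]
shift [88.6 -9.8 64.2] to [ 0.6349 -0.0523  0.0986]
shift [-18.4   0.1  26.2] to [ 0.6349 -0.0523  0.0666]
top [545.1 -36.2  92.2  79.5  78.1] (301, 212, 42, 36)
top [550.6  30.8   9.1  98.6  76.4] (289, 210, 14, 39)
top [525.7 -95.7   9.2  85.4  76.1] (342, 223, 11, 35)
scene [572.   -6.   79.   22.   71.7] (300, 240, 11, 31)
scene [538.7 -13.3  26.9  31.4  70.9] (311, 243, 15, 11)
scene [565.4  65.    8.3  79.7  76.6] (300, 277, 38, 7)
scene [529.4 -58.6  40.6  25.9  76.8] (309, 224, 12, 16)
scene [526.5  38.1  39.   18.9  27.1] (322, 257, 14, 12)
(18, 43) [141. 180.] [609. 272.]
(18, -43) [311. 221.] [588. 117.]
(-18, 43) [124. 250.] [689. 264.]
(-18, -43) [294. 292.] [665. 110.]
```

View pics/c9.png

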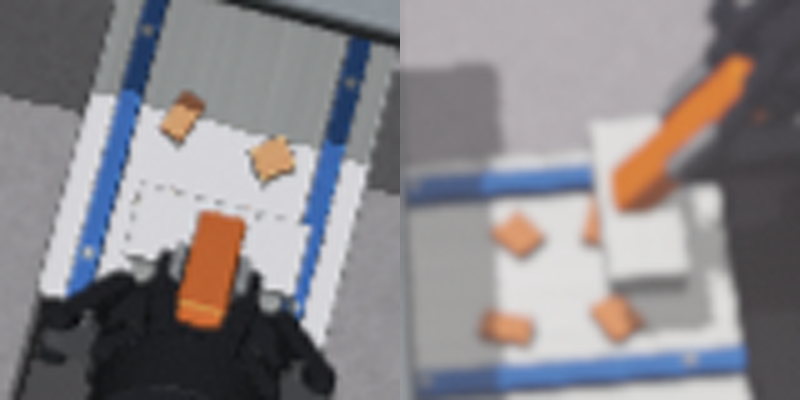

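Block corners in the top crop are at (140,182) and (308,222), matching the state prediction. The last small sideways shift had no effect, though, so I'll try it as a single larger step.

```bash
python3 -m pendant '[{"fingers":10,"delta_pos":[0,-10,0],"angular":[-0.008,0,0.010]},{"fingers":10,"delta_pos":[0,0,0],"angular":[0,0,0]},{"fingers":10,"delta_pos":[0,0,0],"angular":[0,0,0]},{"fingers":10,"delta_pos":[0,0,0],"angular":[0,0,0]}]' 90
python3 - <<'E'
from carry import *
scr_now(); print(env.get_state()['joint_pos'])
E
python3 -m pendant '[{"fingers":10,"delta_pos":[0,0,0],"angular":[0,0,0]},{"fingers":10,"delta_pos":[0,0,0],"angular":[0,0,0]},{"fingers":10,"delta_pos":[0,0,0],"angular":[0,0,0]},{"fingers":10,"delta_pos":[0,0,0],"angular":[0,0,0]}]' 90
python3 - <<'E'
from carry import *
scr_now(); print(env.get_state()['joint_pos'])
n=lambda *v: tcp(tf(*NEST,v),NEST[1])
delta([n(48,0,65)[0],n(48,0,33)[0]],n(0,0,0)[1])
E
```

```text
clock: 8.5
tcp_pos: [0.526, -0.0359, 0.0997]
orientation: [0.032, 0.948, -0.105, 0.3]
wrist_force: [0.4, -0.1, -2.5]
finger_gap: 0.0229
scraper world [ 0.5308 -0.0385  0.0661] nest [-61.7  -9.2  66.1] yaw [ -0.03  -0.02 -12.6 ] F [ 0.4 -0.1 -2.5] t 8.5 gap 0.0229
[-2.21863962e-01 -1.08258998e-01 -9.59037335e-01  1.07881521e-01
  2.13475527e-03  3.14057275e+00]
clock: 8.9
tcp_pos: [0.526, -0.036, 0.0996]
orientation: [0.033, 0.948, -0.105, 0.3]
wrist_force: [-0.2, 0.8, -2.0]
finger_gap: 0.023
scraper world [ 0.5308 -0.0386  0.0661] nest [-61.7  -9.3  66.1] yaw [ -0.03  -0.02 -12.61] F [-0.2  0.8 -2. ] t 8.9 gap 0.023
[-2.22003537e-01 -1.08178272e-01 -9.59027530e-01  1.07807611e-01
  2.13644562e-03  3.14059995e+00]
turn [-0.008 -0.     0.012]
shift [89.2 -9.3 63.9] to [ 0.6349 -0.0523  0.0986]
shift [-18.4   0.1  26.2] to [ 0.6349 -0.0523  0.0666]
```

Joint 6 sits at its limit (3.14), which blocks the shift. A slightly different block yaw (-11.4° against the nest's -13.4°) frees it and still fits the 5 mm play. For the module I'll use the half-turned grasp.

```bash
python3 -m pendant '[{"fingers":10,"delta_pos":[0,0,0],"angular":[0.011,0,-0.017]},{"fingers":10,"delta_pos":[0,-5,0],"angular":[0,0,0]},{"fingers":10,"delta_pos":[0,-5,0],"angular":[0,0,0]},{"fingers":10,"delta_pos":[0,0,0],"angular":[0,0,0]},{"fingers":10,"delta_pos":[0,0,0],"angular":[0,0,0]}]' 90
python3 - <<'E'
from carry import *
scr_now(); print(env.get_state()['joint_pos'][[0,2,5]])
n=lambda *v: tcp(tf(*NEST,v),-11.4)
delta([n(48,0,62)[0],n(48,0,33)[0]],n(0,0,0)[1])
E
```

```text
clock: 9.4
tcp_pos: [0.528, -0.0259, 0.0996]
orientation: [0.03, 0.949, -0.095, 0.3]
wrist_force: [-0.0, 0.8, -1.4]
finger_gap: 0.0231
scraper world [ 0.5329 -0.0283  0.066 ] nest [-62.1   1.1  66. ] yaw [-8.000e-02 -1.000e-02 -1.141e+01] F [-0.   0.8 -1.4] t 9.4 gap 0.0231
[-0.20206719 -0.95649712  3.13929643]
turn [ 0.001 -0.     0.001]
shift [87.7  5.  66.5] to [ 0.6348 -0.0525  0.0956]
shift [-16.7   0.   23.7] to [ 0.6348 -0.0525  0.0666]
```

```bash
python3 -m pendant '[{"fingers":10,"delta_pos":[14.6,0.8,11.1],"angular":[0,0,0]},{"fingers":10,"delta_pos":[14.6,0.8,11.1],"angular":[0,0,0]},{"fingers":10,"delta_pos":[14.6,0.8,11.1],"angular":[0,0,0]},{"fingers":10,"delta_pos":[14.6,0.8,11.1],"angular":[0,0,0]},{"fingers":10,"delta_pos":[14.6,0.8,11.1],"angular":[0,0,0]},{"fingers":10,"delta_pos":[14.6,0.8,11.1],"angular":[0,0,0]},{"fingers":10,"delta_pos":[0,0,0],"angular":[0,0,0]},{"fingers":10,"delta_pos":[0,0,0],"angular":[0,0,0]},{"fingers":10,"delta_pos":[0,0,0],"angular":[0,0,0]}]' 90
python3 - <<'E'
from carry import *
scr_now(); print(env.get_state()['joint_pos'])
n=lambda *v: tcp(tf(*NEST,v),-11.4)
delta([n(48,0,33)[0]],n(0,0,0)[1])
E
```

```text
clock: 10.3
tcp_pos: [0.6335, -0.0523, 0.0947]
orientation: [0.03, 0.949, -0.095, 0.299]
wrist_force: [0.2, 0.3, -1.6]
finger_gap: 0.0229
scraper world [ 0.6383 -0.0548  0.0611] nest [46.6 -0.2 61.1] yaw [ -0.06   0.09 -11.44] F [ 0.2  0.3 -1.6] t 10.3 gap 0.0229
[-0.21256216  0.11165361 -0.75304552  0.09583074  0.00783284  3.1311542 ]
turn [0.001 0.001 0.   ]
shift [-15.   -0.   23.7] to [ 0.6348 -0.0525  0.0666]
```

```bash
python3 -m pendant '[{"fingers":10,"delta_pos":[-4,0,5.9],"angular":[0,0,0]},{"fingers":10,"delta_pos":[-4,0,5.9],"angular":[0,0,0]},{"fingers":10,"delta_pos":[-4,0,5.9],"angular":[0,0,0]},{"fingers":10,"delta_pos":[-4,0,5.9],"angular":[0,0,0]},{"fingers":10,"delta_pos":[0,0,0],"angular":[0,0,0]},{"fingers":10,"delta_pos":[0,0,0],"angular":[0,0,0]}]' 90
python3 -m pendant '[{"fingers":10,"delta_pos":[-0.8,0,1.2],"angular":[0,0,0]},{"fingers":10,"delta_pos":[0,0,0],"angular":[0,0,0]}]'
python3 -m pendant '[{"fingers":10,"delta_pos":[-0.8,0,1.2],"angular":[0,0,0]},{"fingers":10,"delta_pos":[0,0,0],"angular":[0,0,0]}]'
python3 - <<'E'
from carry import *
scr_now()
E
```

```text
clock: 10.9
tcp_pos: [0.635, -0.0527, 0.0664]
orientation: [0.03, 0.949, -0.095, 0.299]
wrist_force: [-0.4, -0.6, -1.7]
finger_gap: 0.0231
clock: 11.1
tcp_pos: [0.6356, -0.0529, 0.0658]
orientation: [0.03, 0.949, -0.095, 0.3]
wrist_force: [-0.4, -0.0, -2.6]
finger_gap: 0.0232
clock: 11.3
tcp_pos: [0.6353, -0.0528, 0.0641]
orientation: [0.03, 0.949, -0.095, 0.3]
wrist_force: [0.7, 0.0, -0.6]
finger_gap: 0.023
scraper world [ 0.6402 -0.0553  0.0305] nest [48.6 -0.2 30.5] yaw [ -0.07  -0.02 -11.45] F [ 0.7  0.  -0.6] t 11.3 gap 0.023
```

```bash
python3 -m pendant '[{"fingers":10,"delta_pos":[-0.6,0,0.8],"angular":[0,0,0]},{"fingers":10,"delta_pos":[0,0,0],"angular":[0,0,0]}]'
python3 - <<'E'
from carry import *
scr_now()
n=lambda *v: tcp(tf(*NEST,v),-11.4)
delta([n(-70,0,30)[0]],n(0,0,0)[1])
E
```

```text
clock: 11.5
tcp_pos: [0.6358, -0.0529, 0.0636]
orientation: [0.03, 0.949, -0.095, 0.3]
wrist_force: [0.3, -1.6, -0.7]
finger_gap: 0.023
scraper world [ 0.6407 -0.0554  0.03  ] nest [49.1 -0.2 30. ] yaw [ -0.08  -0.08 -11.45] F [ 0.3 -1.6 -0.7] t 11.5 gap 0.023
turn [ 0.002 -0.002  0.   ]
shift [-97.4  -4.3 -68.3] to [ 0.52   -0.0252  0.0636]
```

```bash
python3 -m pendant '[{"fingers":10,"delta_pos":[-12.2,-0.5,-8.55],"angular":[0,0,0]},{"fingers":10,"delta_pos":[-12.2,-0.5,-8.55],"angular":[0,0,0]},{"fingers":10,"delta_pos":[-12.2,-0.5,-8.55],"angular":[0,0,0]},{"fingers":10,"delta_pos":[-12.2,-0.5,-8.55],"angular":[0,0,0]},{"fingers":10,"delta_pos":[-12.2,-0.5,-8.55],"angular":[0,0,0]},{"fingers":10,"delta_pos":[-12.2,-0.5,-8.55],"angular":[0,0,0]},{"fingers":10,"delta_pos":[-12.2,-0.5,-8.55],"angular":[0,0,0]},{"fingers":10,"delta_pos":[-12.2,-0.5,-8.55],"angular":[0,0,0]},{"fingers":10,"delta_pos":[0,0,0],"angular":[0,0,0]}]'
python3 - <<'E'
from carry import *
scr_now(); print(env.get_state()['joint_pos'])
n=lambda *v: tcp(tf(*NEST,v),-11.4)
delta([n(-103,0,30)[0]],n(0,0,0)[1])
E
```

```text
clock: 12.4
tcp_pos: [0.52, -0.0249, 0.0649]
orientation: [0.03, 0.949, -0.095, 0.3]
wrist_force: [0.2, 0.1, -1.9]
finger_gap: 0.023
scraper world [ 0.5249 -0.0274  0.0313] nest [-70.1   0.2  31.3] yaw [-7.000e-02  1.000e-02 -1.144e+01] F [ 0.2  0.1 -1.9] t 12.4 gap 0.023
[-2.03883442e-01 -5.01305418e-02 -1.02719405e+00 -1.80798119e-02
  2.81048872e-03  3.13820230e+00]
turn [ 0.001 -0.     0.   ]
shift [-27.7  -0.9 -17.9] to [ 0.4879 -0.0175  0.0636]
```

Joint 3 is at its limit with this tilt, block face at nest x ≈ -88. I'll let the scraper stand on the plate, turn the open fingers 20° more upright about the handle, re-grip and finish the push.

```bash
python3 -m pendant '[{"fingers":10,"delta_pos":[-0.4,0,0.6],"angular":[0,0,0]},{"fingers":45,"delta_pos":[0,0,0],"angular":[0,0,0]},{"fingers":45,"delta_pos":[0,0,0],"angular":[0,0,0]},{"fingers":45,"delta_pos":[0,0,0],"angular":[0,0,0]},{"fingers":45,"delta_pos":[-2.7,0,-0.5],"angular":[0,-0.087,0]},{"fingers":45,"delta_pos":[-2.7,0,-0.5],"angular":[0,-0.087,0]},{"fingers":45,"delta_pos":[-2.7,0,-0.3],"angular":[0,-0.087,0]},{"fingers":45,"delta_pos":[-2.7,0,0],"angular":[0,-0.088,0]},{"fingers":45,"delta_pos":[0,0,0],"angular":[0,0,0]},{"fingers":45,"delta_pos":[0,0,0],"angular":[0,0,0]}]'
python3 - <<'E'
from plan import *
p,R,s=pose();f=R.as_matrix()[:,2];print(p,'tilt',np.degrees(np.arccos(-f[2])),np.degrees(np.arctan2(f[1],f[0])),s['joint_pos'].round(3),s['finger_gap'],s['wrist_force'])
im=snap('top','t4.png');s=snap('scene','s4.png')
cv2.imwrite('pics/c10.png',np.hstack([cv2.resize(im[190:310,265:385],(400,400),interpolation=cv2.INTER_CUBIC),cv2.resize(s[160:280,270:390],(400,400),interpolation=cv2.INTER_CUBIC)]))
E
```

```text
clock: 13.4
tcp_pos: [0.5109, -0.0233, 0.0589]
orientation: [0.013, 0.986, -0.099, 0.13]
wrist_force: [0.1, 0.4, -0.1]
finger_gap: 0.0449
[ 0.51087327 -0.02328696  0.05890419] tilt 15.020770323437143 -11.414845064951626 [-2.030e-01  1.010e-01 -6.670e-01  5.410e-01  1.000e-03  3.138e+00] 0.04489053841001619 [ 0.07274037  0.41696928 -0.06997955]
```

View pics/c10.png

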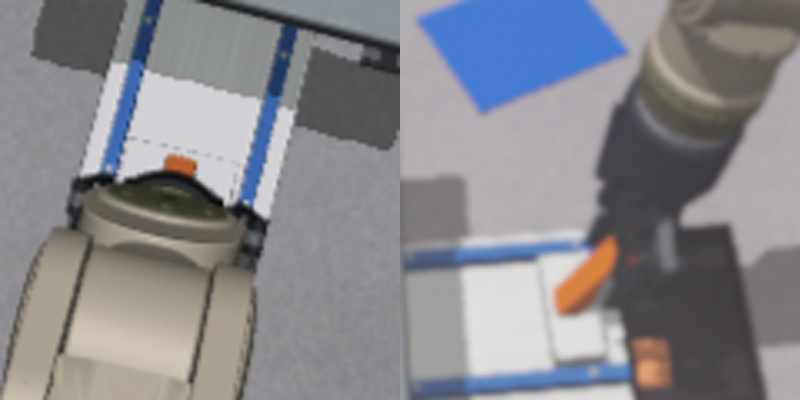

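The plate behind the block is clear; one chip is already at the trough edge (scene crop (650,360)). I'll re-grip and push on.

```bash
python3 -m pendant '[{"fingers":10,"delta_pos":[0,0,0],"angular":[0,0,0]},{"fingers":10,"delta_pos":[0,0,0],"angular":[0,0,0]},{"fingers":10,"delta_pos":[0,0,0],"angular":[0,0,0]},{"fingers":10,"delta_pos":[0,0,0],"angular":[0,0,0]},{"fingers":10,"delta_pos":[0,0,0],"angular":[0,0,0]},{"fingers":10,"delta_pos":[0,0,0],"angular":[0,0,0]}]' 90
python3 - <<'E'
from plan import *
p,R,s=pose(); print(p.tolist(),R.as_quat().tolist(),s['finger_gap'],s['wrist_force'])
E
python3 -m pendant '[{"fingers":10,"delta_pos":[-9,-0.3,-2.4],"angular":[0,0,0]},{"fingers":10,"delta_pos":[-9,-0.3,-2.4],"angular":[0,0,0]},{"fingers":10,"delta_pos":[-9,-0.3,-2.4],"angular":[0,0,0]},{"fingers":10,"delta_pos":[-9,-0.3,-2.4],"angular":[0,0,0]},{"fingers":10,"delta_pos":[0,0,0],"angular":[0,0,0]},{"fingers":10,"delta_pos":[0,0,0],"angular":[0,0,0]}]'
```

```text
clock: 14.1
tcp_pos: [0.5104, -0.0231, 0.0593]
orientation: [0.013, 0.987, -0.099, 0.129]
wrist_force: [0.0, 0.4, -1.4]
finger_gap: 0.0226
[0.5103575875628875, -0.023113851890087692, 0.05926257947434961] [0.9865658829848083, -0.09890100283787688, 0.12938829173996946, 0.012846016062587408] 0.022602423279941403 [ 0.02387436  0.37473354 -1.44141113]
clock: 14.7
tcp_pos: [0.4743, -0.0145, 0.0598]
orientation: [0.013, 0.986, -0.099, 0.13]
wrist_force: [0.7, -0.5, -1.2]
finger_gap: 0.0226
```

```bash
cat >> carry.py <<'E'
P0=np.array([.5104,-.0231,.0593]);R0=Ro.from_quat([.98656588,-.098901,.12938829,.01284602])
Rs=Ro.from_euler('z',-11.44,degrees=True); off=Rs.inv().apply(P0-np.array([.5249,-.0274,.030])); Rrel=Rs.inv()*R0
E
python3 -m pendant '[{"fingers":10,"delta_pos":[5,0,-17.5],"angular":[0,0,0]},{"fingers":10,"delta_pos":[5,0,-17.5],"angular":[0,0,0]},{"fingers":10,"delta_pos":[5,0,-17.5],"angular":[0,0,0]},{"fingers":10,"delta_pos":[5,0,-17.5],"angular":[0,0,0]},{"fingers":10,"delta_pos":[5,0,-17.5],"angular":[0,0,0]},{"fingers":10,"delta_pos":[0,0,0],"angular":[0,0,0]}]'
python3 - <<'E'
from carry import *
scr_now()
a,Rt=tcp((.4645,-.3212,.10),6.5); b=tcp((.4645,-.3212,.006),6.5)[0]
delta([a,b],Rt)
E
```

```text
clock: 15.3
tcp_pos: [0.4783, -0.0154, 0.1532]
orientation: [0.013, 0.986, -0.099, 0.132]
wrist_force: [1.3, -0.2, -2.3]
finger_gap: 0.023
scraper world [ 0.493  -0.0198  0.124 ] nest [-102.9    0.2  124. ] yaw [ -0.03  -0.33 -11.45] F [ 1.3 -0.2 -2.3] t 15.3 gap 0.023
turn [ 0.082 -0.006 -0.302]
shift [-67.3 300.9   6.7] to [ 0.4494 -0.3216  0.1293]
shift [-24.2   0.   90.8] to [ 0.4494 -0.3216  0.0353]
```

```bash
python3 -m pendant '[{"fingers":10,"delta_pos":[0,0,0],"angular":[0.0205,-0.0015,-0.0755]},{"fingers":10,"delta_pos":[0,0,0],"angular":[0.0205,-0.0015,-0.0755]},{"fingers":10,"delta_pos":[0,0,0],"angular":[0.0205,-0.0015,-0.0755]},{"fingers":10,"delta_pos":[0,0,0],"angular":[0.0205,-0.0015,-0.0755]},{"fingers":10,"delta_pos":[-8.4,37.6,0.8],"angular":[0,0,0]},{"fingers":10,"delta_pos":[-8.4,37.6,0.8],"angular":[0,0,0]},{"fingers":10,"delta_pos":[-8.4,37.6,0.8],"angular":[0,0,0]},{"fingers":10,"delta_pos":[-8.4,37.6,0.8],"angular":[0,0,0]},{"fingers":10,"delta_pos":[-8.4,37.6,0.8],"angular":[0,0,0]},{"fingers":10,"delta_pos":[0,0,0],"angular":[0,0,0]}]'
python3 - <<'E'
from carry import *
scr_now()
q=Ro.from_euler('z',-NEST[1],degrees=True)
for c,b in(('top',(265,180,375,310)),('scene',(255,215,390,300))):
    im=snap(c,f'{c}5.png'); m=cv2.inRange(cv2.cvtColor(im,cv2.COLOR_BGR2HSV),(3,90,50),(20,255,255))
    for k in comp(m,b,4):
        M=cv2.moments(k); u,v=M['m10']/M['m00'],M['m01']/M['m00']
        print(c,(round(u,1),round(v,1)),cv2.contourArea(k),[(q.apply(on(c,u,v,z)-np.array(NEST[0]))*1000).round(0)[:2].tolist() for z in(.013,.039)])
a,Rt=tcp((.4645,-.3212,.10),6.5); b=tcp((.4645,-.3212,.006),6.5)[0]
delta([a,b],Rt)
E
```

```text
clock: 16.3
tcp_pos: [0.4575, -0.2109, 0.1342]
orientation: [-0.007, 0.99, 0.053, 0.127]
wrist_force: [0.7, -0.1, -1.9]
finger_gap: 0.023
scraper world [ 0.4724 -0.2106  0.1049] nest [ -78.6 -190.2  104.9] yaw [0.02 0.34 6.16] F [ 0.7 -0.1 -1.9] t 16.3 gap 0.023
top (323.4, 270.4) 101.0 [[-137.0, -31.0], [-138.0, -30.0]]
top (301.2, 260.7) 97.0 [[-127.0, 31.0], [-128.0, 30.0]]
scene (345.6, 268.3) 130.5 [[-124.0, 33.0], [-120.0, 49.0]]
scene (345.9, 246.1) 115.5 [[-134.0, -29.0], [-130.0, -12.0]]
turn [-0.003  0.007 -0.003]
shift [-21.1 113.3  -0.6] to [ 0.4494 -0.3216  0.1293]
shift [-24.2   0.   90.8] to [ 0.4494 -0.3216  0.0353]
```

All the copper is now in the trough: two double-size blobs, at nest (-126,32) and (-136,-30). Both views agree at floor height, and nothing is left on the plate. Next I place the scraper on its mat.

```bash
python3 -m pendant '[{"fingers":10,"delta_pos":[-5.3,28.3,-0.1],"angular":[-0.003,0.007,-0.003]},{"fingers":10,"delta_pos":[-5.3,28.3,-0.1],"angular":[0,0,0]},{"fingers":10,"delta_pos":[-5.3,28.3,-0.1],"angular":[0,0,0]},{"fingers":10,"delta_pos":[-5.3,28.3,-0.1],"angular":[0,0,0]},{"fingers":10,"delta_pos":[0,0,0],"angular":[0,0,0]},{"fingers":10,"delta_pos":[-6,0,22.7],"angular":[0,0,0]},{"fingers":10,"delta_pos":[-6,0,22.7],"angular":[0,0,0]},{"fingers":10,"delta_pos":[-6,0,22.7],"angular":[0,0,0]},{"fingers":10,"delta_pos":[-4,0,15],"angular":[0,0,0]},{"fingers":10,"delta_pos":[0,0,0],"angular":[0,0,0]},{"fingers":10,"delta_pos":[0,0,0],"angular":[0,0,0]}]'
python3 - <<'E'
from carry import *
scr_now()
a,Rt=tcp((.4645,-.3212,.004),6.5); delta([a],Rt)
E
```

```text
clock: 17.5
tcp_pos: [0.4507, -0.3194, 0.0444]
orientation: [-0.008, 0.99, 0.058, 0.13]
wrist_force: [0.9, -0.0, -1.8]
finger_gap: 0.0226
scraper world [ 0.4658 -0.319   0.0152] nest [ -59.9 -297.2   15.2] yaw [-0.02 -0.08  6.7 ] F [ 0.9 -0.  -1.8] t 17.5 gap 0.0226
turn [-0.001 -0.001  0.004]
shift [-4.3  2.  10.4] to [ 0.4494 -0.3216  0.0333]
```

```bash
python3 -m pendant '[{"fingers":10,"delta_pos":[-2,1,5],"angular":[0,0,0]},{"fingers":10,"delta_pos":[-1,1,3.5],"angular":[0,0,0]},{"fingers":10,"delta_pos":[0,0,0],"angular":[0,0,0]},{"fingers":10,"delta_pos":[-0.5,0,2],"angular":[0,0,0]},{"fingers":10,"delta_pos":[0,0,0],"angular":[0,0,0]}]'
python3 - <<'E'
from carry import *
scr_now()
E
```

```text
clock: 18.0
tcp_pos: [0.45, -0.3232, 0.0334]
orientation: [-0.007, 0.99, 0.057, 0.131]
wrist_force: [-0.1, -0.5, -1.9]
finger_gap: 0.0225
scraper world [ 0.4652 -0.3228  0.0042] nest [ -59.7 -301.1    4.2] yaw [-0.08 -0.1   6.6 ] F [-0.1 -0.5 -1.9] t 18.0 gap 0.0225
```

```bash
python3 -m pendant '[{"fingers":10,"delta_pos":[-0.3,0,1.4],"angular":[0,0,0]},{"fingers":10,"delta_pos":[0,0,0],"angular":[0,0,0]}]'
python3 -m pendant '[{"fingers":70,"delta_pos":[0,0,0],"angular":[0,0,0]},{"fingers":70,"delta_pos":[0,0,0],"angular":[0,0,0]},{"fingers":70,"delta_pos":[0,0,0],"angular":[0,0,0]},{"fingers":70,"delta_pos":[0,0,0],"angular":[0,0,0]},{"fingers":70,"delta_pos":[0,0,0],"angular":[0,0,0]},{"fingers":70,"delta_pos":[0,0,-20],"angular":[0,0,0]},{"fingers":70,"delta_pos":[0,0,-30],"angular":[0,0,0]},{"fingers":70,"delta_pos":[0,0,-40],"angular":[0,0,0]},{"fingers":70,"delta_pos":[0,0,-40],"angular":[0,0,0]},{"fingers":85,"delta_pos":[0,0,-40],"angular":[0,0,0]},{"fingers":85,"delta_pos":[0,0,0],"angular":[0,0,0]}]'
python3 - <<'E'
from plan import *; from obj import *
p,R,s=pose();print(p,s['joint_pos'].round(3),s['wrist_force'])
# module target, half turned: tool y=+obj y
H=Ro.from_euler('z',180,degrees=True)
Rt=tool(3.5,32)*H
r=(R.inv()*Rt).as_rotvec();print('turn',r)
for c,b in(('top',(395,225,480,320)),('scene',(270,130,350,200))):
    im=snap(c); h=cv2.cvtColor(im,cv2.COLOR_BGR2HSV)
    cv2.imwrite(f'pics/{c}6.png',im)
    for nme,m,z in(('org',cv2.inRange(h,(5,150,110),(16,255,255)),.07),('blk',cv2.inRange(h,(0,0,185),(179,60,255)),.023)):
        print(c,nme,[(rect(c,k,z),cv2.boxPoints(cv2.minAreaRect(k)).round(0).tolist()) for k in comp(m,b,30)])
E
```

```text
clock: 18.2
tcp_pos: [0.4503, -0.3234, 0.0322]
orientation: [-0.007, 0.99, 0.057, 0.131]
wrist_force: [-0.1, 0.9, -1.7]
finger_gap: 0.0229
clock: 19.3
tcp_pos: [0.4076, -0.3309, 0.2023]
orientation: [-0.003, 0.989, 0.057, 0.133]
wrist_force: [0.3, -0.8, 0.3]
finger_gap: 0.085
[ 0.40760953 -0.33094663  0.2022945 ] [-0.979  0.078 -0.299  1.06   0.232  2.062] [ 0.32840161 -0.84652678  0.29627918]
turn [-0.44767287 -0.01858856 -3.05613413]
top org [(array([ 443.6, -324.6,   68.6,   24.7,   24.2]), [[427.0, 264.0], [436.0, 260.0], [448.0, 286.0], [439.0, 290.0]])]
top blk [(array([ 465.5, -321.2,   34.2,   84.3,    6.4]), [[414.0, 262.0], [446.0, 259.0], [447.0, 272.0], [416.0, 275.0]])]
scene org [(array([ 449.1, -319.7,  112. ,   20.4,   42.7]), [[299.0, 163.0], [318.0, 137.0], [323.0, 141.0], [304.0, 167.0]])]
scene blk [(array([ 466.4, -322.5,   39.3,   87.1,    8. ]), [[292.0, 158.0], [303.0, 151.0], [317.0, 173.0], [306.0, 180.0]])]
```

The scraper stands on its mat within 1 mm of where it started (block at (465.5,-321.2)). Next I roll the wrist half a turn for the module grasp.

```bash
python3 -m pendant '[{"fingers":85,"delta_pos":[0,0,-15],"angular":[0,0,-0.145]},{"fingers":85,"delta_pos":[0,0,-15],"angular":[0,0,-0.145]},{"fingers":85,"delta_pos":[0,0,-15],"angular":[0,0,-0.145]},{"fingers":85,"delta_pos":[0,0,0],"angular":[0,0,-0.145]},{"fingers":85,"delta_pos":[0,0,0],"angular":[0,0,-0.145]},{"fingers":85,"delta_pos":[0,0,0],"angular":[0,0,-0.145]},{"fingers":85,"delta_pos":[0,0,0],"angular":[0,0,-0.145]},{"fingers":85,"delta_pos":[0,0,0],"angular":[0,0,-0.145]},{"fingers":85,"delta_pos":[0,0,0],"angular":[0,0,-0.145]},{"fingers":85,"delta_pos":[0,0,0],"angular":[0,0,-0.145]},{"fingers":85,"delta_pos":[0,0,0],"angular":[0,0,-0.145]},{"fingers":85,"delta_pos":[0,0,0],"angular":[0,0,-0.145]}]'
python3 -m pendant '[{"fingers":85,"delta_pos":[0,0,0],"angular":[0,0,-0.145]},{"fingers":85,"delta_pos":[0,0,0],"angular":[0,0,-0.145]},{"fingers":85,"delta_pos":[0,0,0],"angular":[0,0,-0.145]},{"fingers":85,"delta_pos":[0,0,0],"angular":[0,0,-0.145]},{"fingers":85,"delta_pos":[0,0,0],"angular":[0,0,-0.145]},{"fingers":85,"delta_pos":[0,0,0],"angular":[0,0,-0.145]},{"fingers":85,"delta_pos":[0,0,0],"angular":[0,0,-0.145]},{"fingers":85,"delta_pos":[0,0,0],"angular":[0,0,-0.145]},{"fingers":85,"delta_pos":[0,0,0],"angular":[0,0,-0.145]},{"fingers":85,"delta_pos":[0,0,0],"angular":[0,0,0]}]'
python3 - <<'E'
from plan import *; from obj import *
p,R,s=pose();print(s['joint_pos'].round(3))
Rt=tool(3.5,32)*Ro.from_euler('z',180,degrees=True)
g=tf(*MOD,(0,0,66)); t=grasp2tcp(g,Rt); a=t-Rt.apply([0,0,.1])
delta([[a[0]-.03,a[1],.26],a,t],Rt)
E
```

```text
clock: 20.6
tcp_pos: [0.3944, -0.3283, 0.2374]
orientation: [0.094, 0.592, 0.795, 0.09]
wrist_force: [0.2, 0.6, 0.2]
finger_gap: 0.0849
clock: 21.6
tcp_pos: [0.3944, -0.3283, 0.2376]
orientation: [0.129, -0.009, 0.991, 0.015]
wrist_force: [-0.6, -0.1, 0.0]
finger_gap: 0.0847
[-1.     0.056 -0.233  1.166  0.235 -1.006]
turn [ 0.009 -0.298 -0.046]
shift [-68.8 650.8  16.6] to [0.4217 0.3254 0.26  ]
shift [ 38.9  -1.8 118.7] to [0.4517 0.3254 0.1387]
shift [ -0.  -0. 100.] to [0.5045 0.3286 0.0539]
```

```bash
python3 - <<'E'
from plan import *; from obj import *
p,R,s=pose()
delta([[.46,0,.26],[.44,.325,.26]],R)
E
```

```text
turn [0. 0. 0.]
shift [-74.1 327.2   5.5] to [0.46 0.   0.26]
shift [ 14.4 325.3   5.1] to [0.44  0.325 0.26 ]
```

```bash
python3 -m pendant '[{"fingers":85,"delta_pos":[-10.5,46.7,0.8],"angular":[0,0,0]},{"fingers":85,"delta_pos":[-10.5,46.7,0.8],"angular":[0,0,0]},{"fingers":85,"delta_pos":[-10.5,46.7,0.8],"angular":[0,0,0]},{"fingers":85,"delta_pos":[-10.5,46.7,0.8],"angular":[0,0,0]},{"fingers":85,"delta_pos":[-10.5,46.7,0.8],"angular":[0,0,0]},{"fingers":85,"delta_pos":[-10.5,46.7,0.8],"angular":[0,0,0]},{"fingers":85,"delta_pos":[-10.5,46.7,0.8],"angular":[0,0,0]},{"fingers":85,"delta_pos":[0,0,0],"angular":[0,0,0]},{"fingers":85,"delta_pos":[0,0,0],"angular":[0,0,0]}]'
python3 -m pendant '[{"fingers":85,"delta_pos":[2,46.5,0.7],"angular":[0,0,0]},{"fingers":85,"delta_pos":[2,46.5,0.7],"angular":[0,0,0]},{"fingers":85,"delta_pos":[2,46.5,0.7],"angular":[0,0,0]},{"fingers":85,"delta_pos":[2,46.5,0.7],"angular":[0,0,0]},{"fingers":85,"delta_pos":[2,46.5,0.7],"angular":[0,0,0]},{"fingers":85,"delta_pos":[2,46.5,0.7],"angular":[0,0,0]},{"fingers":85,"delta_pos":[2,46.5,0.7],"angular":[0,0,0]},{"fingers":85,"delta_pos":[0,0,0],"angular":[0,0,0]},{"fingers":85,"delta_pos":[0,0,0],"angular":[0,0,0]}]'
python3 - <<'E'
from plan import *; from obj import *
p,R,s=pose();print(s['joint_pos'].round(3))
Rt=tool(3.5,32)*Ro.from_euler('z',180,degrees=True)
g=tf(*MOD,(0,0,66)); t=grasp2tcp(g,Rt); a=t-Rt.apply([0,0,.1])
delta([a,t],Rt)
E
```

```text
clock: 22.5
tcp_pos: [0.4595, 0.0005, 0.2601]
orientation: [0.129, -0.01, 0.991, 0.014]
wrist_force: [-0.3, -1.0, -0.0]
finger_gap: 0.0852
clock: 23.4
tcp_pos: [0.4411, 0.323, 0.2589]
orientation: [0.129, -0.008, 0.992, 0.012]
wrist_force: [-0.3, -0.5, -0.5]
finger_gap: 0.0848
[ 0.551  0.052 -0.193  1.091 -0.112  0.521]
turn [ 0.004 -0.299 -0.047]
shift [ 54.6   1.7 107.6] to [0.4517 0.3254 0.1387]
shift [ -0.  -0. 100.] to [0.5045 0.3286 0.0539]
```

```bash
python3 -m pendant '[{"fingers":44,"delta_pos":[0,0,0],"angular":[0.001,-0.1,-0.016]},{"fingers":44,"delta_pos":[0,0,0],"angular":[0.001,-0.1,-0.016]},{"fingers":44,"delta_pos":[0,0,0],"angular":[0.002,-0.099,-0.015]},{"fingers":44,"delta_pos":[18.2,0.6,35.8],"angular":[0,0,0]},{"fingers":44,"delta_pos":[18.2,0.6,35.8],"angular":[0,0,0]},{"fingers":44,"delta_pos":[18.2,0.6,35.8],"angular":[0,0,0]},{"fingers":44,"delta_pos":[0,0,0],"angular":[0,0,0]},{"fingers":44,"delta_pos":[0,0,0],"angular":[0,0,0]},{"fingers":44,"delta_pos":[0,0,0],"angular":[0,0,0]}]' 60
python3 - <<'E'
from plan import *; from obj import *
Rt=tool(3.5,32)*Ro.from_euler('z',180,degrees=True)
g=tf(*MOD,(0,0,66)); t=grasp2tcp(g,Rt)
delta([t],Rt)
p,R,_=pose()
im=snap('top','top7.png');sc=snap('scene','scene7.png'); ht=cv2.cvtColor(im,cv2.COLOR_BGR2HSV);hs=cv2.cvtColor(sc,cv2.COLOR_BGR2HSV)
for n,h,b,f in(('top',ht,(140,210,230,300),'top'),('scene',hs,(340,350,450,445),'scene')):
    print(n,[(rect(n,k,.076),np.round(k[:,0].mean(0),1)) for k in comp(cv2.inRange(h,(20,140,120),(34,255,255)),b,5)])
b=cv2.resize(im[205:305,130:250],(96,80))
v=cv2.cvtColor(b,cv2.COLOR_BGR2GRAY)
for r in v[::2]: print(''.join(' .:-=+*#%@'[min(9,int(x)//20)] for x in r))
for bk in(0,.02,.03,.045):
  print(bk,[np.round((np.array(px('top',p+R.apply([0,s*.022,-bk])))-(130,205))*(.8,.4),0).tolist() for s in(1,-1)])
E
```

```text
clock: 24.3
tcp_pos: [0.4535, 0.3266, 0.1433]
orientation: [0.278, -0.029, 0.96, 0.01]
wrist_force: [0.4, -0.1, 0.5]
finger_gap: 0.0441
turn [ 0.003  0.006 -0.002]
shift [  4.   -1.1 102.9] to [0.5045 0.3286 0.0539]
top [(array([493.3, 328. ,  49.3,   9.7,   3.2]), array([173. , 249.8]))]
scene [(array([497.7, 329.9,  54.6,  16.3,   4.5]), array([400.3, 389.7])), (array([459.6, 332.2,   9.7,  11.5,  84.1]), array([419.2, 384. ]))]
################################+==========*####################################################
#################################**+==++**######################################################
################################################################################################
################################################################################################
################################################################################################
################################################################################################
###################################################################################
[... 2648 characters left out ...]
.............. -+---:.....*######=+*#############################################
..............................----------:+#####+====*###########################################
............................:------=----:=#####+====*###########################################
......................     ..:-==+*#+:..-+#####+===*############################################
.......::...........       ..-===+#############+====*##+########################################
***#**+=:..........       :======+#############+=========+*#####################################
0 [[19.0, 24.0], [35.0, 24.0]]
0.02 [[17.0, 26.0], [33.0, 25.0]]
0.03 [[16.0, 27.0], [32.0, 26.0]]
0.045 [[14.0, 28.0], [30.0, 28.0]]
```

```bash
python3 -m pendant '[{"fingers":44,"delta_pos":[0.7,-0.2,17],"angular":[0.003,0.006,-0.002]},{"fingers":44,"delta_pos":[0.7,-0.2,17],"angular":[0,0,0]},{"fingers":44,"delta_pos":[0.7,-0.2,17],"angular":[0,0,0]},{"fingers":44,"delta_pos":[0.7,-0.2,17],"angular":[0,0,0]},{"fingers":44,"delta_pos":[0.7,-0.2,17],"angular":[0,0,0]},{"fingers":44,"delta_pos":[0.6,-0.1,17],"angular":[0,0,0]},{"fingers":44,"delta_pos":[0,0,0],"angular":[0,0,0]},{"fingers":44,"delta_pos":[0,0,0],"angular":[0,0,0]}]' 60
python3 -m pendant '[{"fingers":44,"delta_pos":[0,0,6],"angular":[0,0,0]},{"fingers":44,"delta_pos":[0,0,0],"angular":[0,0,0]}]'
python3 -m pendant '[{"fingers":44,"delta_pos":[0,0,5],"angular":[0,0,0]},{"fingers":44,"delta_pos":[0,0,0],"angular":[0,0,0]}]'
```

```text
clock: 25.2
tcp_pos: [0.5022, 0.329, 0.0527]
orientation: [0.274, -0.031, 0.961, 0.008]
wrist_force: [-0.5, 0.6, 0.2]
finger_gap: 0.0441
clock: 25.4
tcp_pos: [0.5053, 0.3292, 0.0473]
orientation: [0.274, -0.031, 0.961, 0.008]
wrist_force: [0.6, -0.2, 0.1]
finger_gap: 0.0439
clock: 25.6
tcp_pos: [0.5076, 0.329, 0.0421]
orientation: [0.274, -0.031, 0.961, 0.008]
wrist_force: [-0.5, -0.2, -0.0]
finger_gap: 0.0437
```

```bash
python3 -m pendant '[{"fingers":44,"delta_pos":[0,0,5],"angular":[0,0,0]},{"fingers":44,"delta_pos":[0,0,0],"angular":[0,0,0]}]'
python3 -m pendant '[{"fingers":44,"delta_pos":[0,0,5],"angular":[0,0,0]},{"fingers":44,"delta_pos":[0,0,0],"angular":[0,0,0]}]'
python3 - <<'E'
from plan import *
im=snap('top','top8.png');sc=snap('scene','scene8.png'); p,R,s=pose(); print(p,s['wrist_force'])
for n,i,(x0,y0,x1,y1) in(('top',im,(145,222,205,302)),('scene',sc,(350,345,450,425))):
    v=cv2.cvtColor(i[y0:y1,x0:x1],cv2.COLOR_BGR2GRAY); v=cv2.resize(v,(int((x1-x0)*1.6),int((y1-y0)*.5)),interpolation=cv2.INTER_AREA)
    print(n)
    for r in v: print(''.join(' .:-=+*#%@'[min(9,int(x)//20)] for x in r))
    for bk in(0,.02,.03,.045):
      print(bk,[np.round((np.array(px(n,p+R.apply([0,q*.022,-bk])))-(x0,y0))*(1.6,.5),0).tolist() for q in(1,-1)])
E
```

```text
clock: 25.8
tcp_pos: [0.5101, 0.329, 0.0375]
orientation: [0.274, -0.031, 0.961, 0.007]
wrist_force: [0.3, 0.7, -0.4]
finger_gap: 0.0439
clock: 26.0
tcp_pos: [0.5127, 0.3291, 0.0331]
orientation: [0.274, -0.031, 0.961, 0.007]
wrist_force: [-0.3, -0.3, 0.1]
finger_gap: 0.0443
[0.51263186 0.32912594 0.03344126] [-0.42765722  0.57931294 -1.00339305]
top
######################################################################################****######
################################################*********#########*##********###################
##############################*************###########*********************+++++**##############
######################**==----------------------------------------------------::..:-=+*#########
######################+=::::::::::::::::::::-=*#%%@@@@@@+=:::::::::::::-------::.    .=*########
######################+=::::::::::::::::::::-+#%@@@#*+#%+=::::::::::----------::     .=*########
######################+=::::::::::::::::::::-+#%%#*++%@@+=:::::::::::---------::.    .=*########
######################+=:::::::::::::::::::::-==+==--===::::::::::::
[... 9146 characters left out ...]
=========------------===++****###########************************************###%%%
%%%%%%%%%%%%%%%%%%%%%%%%###########**+=------===================================------------==++****###############%%%%%%%%%%%%%%%%%%%%%%%%%%%####%###%%%%%%%%%%
%%%%%%%%%%%%%%%%%%%%%%%%%%%##########*++-------==========================------------===+++**#################%%%%%%%%%%%%%%%%%%%%%%%%%%%%%%%%%%%%%%%%%%%%%%%%%%
%%%%%%%%%%%%%%%%%%%%%%%%%%%%%#########**+=------===================----------===+++***###################%%%%%%%%%%%%%%%%%%%%%%%%%%%%%%%%%%%%%%%%%%%%%%%%%%%%%%%
0 [[72.0, 32.0], [55.0, 21.0]]
0.02 [[83.0, 30.0], [65.0, 19.0]]
0.03 [[88.0, 29.0], [70.0, 18.0]]
0.045 [[96.0, 27.0], [77.0, 16.0]]
```

Fingers straddle the fin evenly: top tips near (164,246) and (185,245), fin between. Tips are just above the module's top, so I back off 4 mm and close.

```bash
python3 -m pendant '[{"fingers":44,"delta_pos":[0,0,-4],"angular":[0,0,0]},{"fingers":5,"delta_pos":[0,0,0],"angular":[0,0,0]},{"fingers":5,"delta_pos":[0,0,0],"angular":[0,0,0]},{"fingers":5,"delta_pos":[0,0,0],"angular":[0,0,0]},{"fingers":5,"delta_pos":[0,0,0],"angular":[0,0,0]},{"fingers":5,"delta_pos":[0,0,0],"angular":[0,0,0]},{"fingers":5,"delta_pos":[0,0,0],"angular":[0,0,0]},{"fingers":5,"delta_pos":[0,0,0],"angular":[0,0,0]}]' 100
python3 - <<'E'
from plan import *
p,R,s=pose(); print(p.tolist(),R.as_quat().tolist(),s['finger_gap'],s['wrist_force'],s['ft_torque']); f=R.as_matrix(); print('tilt',np.degrees(np.arccos(-f[2,2])),'y-axis',f[:,1].round(3))
im=snap('top');print([rect('top',k,.076) for k in comp(cv2.inRange(cv2.cvtColor(im,cv2.COLOR_BGR2HSV),(20,140,120),(34,255,255)),(140,210,230,300),5)])
E
```

```text
clock: 26.9
tcp_pos: [0.5109, 0.3295, 0.0378]
orientation: [0.274, -0.031, 0.961, 0.008]
wrist_force: [-3.2, -0.6, 7.0]
finger_gap: 0.0121
[0.5108739462076123, 0.32947575918635297, 0.03779161972826325] [-0.03077582800515997, 0.9611071728821505, 0.007934782014930742, 0.27434082794847064] 0.012089555594715633 [-3.21956312 -0.56228676  6.96830132] [-0.02303326  0.50838149  0.01808495]
tilt 31.85914264100223 y-axis [-0.064  0.998 -0.002]
[array([500.7, 328.4,  34.5,   9.7,   3.2])]
```

```bash
cat > mod.py <<'E'
from plan import *; from obj import *
P0=np.array([.51087,.32948,.03779]);R0=Ro.from_quat([-.03077583,.96110717,.00793478,.27434083]);Y0=3.67
# lateral from the pads: module centre lies in the tool's xz plane
m=np.array([.4945,.328,.004]); l=R0.inv().apply(m-P0); print('lateral mm',l[1]*1000); m=m-R0.apply([0,l[1],0]); m[2]=.004
Rs=Ro.from_euler('z',Y0,degrees=True); off=Rs.inv().apply(P0-m); Rrel=Rs.inv()*R0
def tcp(s,yaw):
    Q=Ro.from_euler('z',yaw,degrees=True); return np.array(s)+Q.apply(off),Q*Rrel
def now():
    p,R,s=pose(); Q=R*Rrel.inv(); sp=p-Q.apply(off)
    n=Ro.from_euler('z',-NEST[1],degrees=True).apply(sp-np.array(NEST[0]))*1000
    print('module nest',n.round(1),'rot',np.degrees(Q.as_rotvec()).round(2),'F',s['wrist_force'].round(1),'T',s['ft_torque'].round(2),'t',s['clock'],'gap',round(s['finger_gap'],4),'j',s['joint_pos'].round(2))
def N(*v): return tcp(tf(*NEST,v),NEST[1])
E
python3 -m pendant '[{"fingers":5,"delta_pos":[-5.3,0,-8.5],"angular":[0,0,0]},{"fingers":5,"delta_pos":[-10.6,0,-17],"angular":[0,0,0]},{"fingers":5,"delta_pos":[-10.6,0,-17],"angular":[0,0,0]},{"fingers":5,"delta_pos":[-10.6,0,-17],"angular":[0,0,0]},{"fingers":5,"delta_pos":[-10.6,0,-17],"angular":[0,0,0]},{"fingers":5,"delta_pos":[-5.3,0,-8.5],"angular":[0,0,0]},{"fingers":5,"delta_pos":[0,0,0],"angular":[0,0,0]},{"fingers":5,"delta_pos":[0,0,0],"angular":[0,0,0]}]' 110
python3 - <<'E'
from mod import *
now(); delta([N(-70,0,100)[0],N(-60,0,65)[0]],N(0,0,0)[1])
im=snap('top','top9.png');h=cv2.cvtColor(im,cv2.COLOR_BGR2HSV)
print([rect('top',k,.145) for k in comp(cv2.inRange(h,(0,0,0),(179,90,75)),(120,190,240,300),200)],[rect('top',k,.145) for k in comp(cv2.inRange(h,(0,0,200),(179,60,255)),(140,210,240,290),30)])
E
```

```text
clock: 27.75
tcp_pos: [0.51, 0.3289, 0.1361]
orientation: [0.273, -0.031, 0.961, 0.007]
wrist_force: [0.8, 0.0, -5.3]
finger_gap: 0.0118
lateral mm -0.38212266535395906
module nest [-182.8  338.4  102.4] rot [-0.08  0.16  3.66] F [ 0.8  0.  -5.3] T [-0.06  0.96  0.02] t 27.75 gap 0.0118 j [ 0.58  0.08 -0.61  0.39 -0.26  0.45]
turn [ 0.156 -0.002  0.254]
shift [ -95.  -343.2   62.5] to [ 0.5409 -0.0313  0.1338]
shift [10.   0.1 35. ] to [ 0.5506 -0.0337  0.0988]
[array([462.8, 347.6, 173.7, 152.8,   3.7])] [array([495.5, 300.1,  44.3,  18.1,   3.1])]
```

```bash
python3 -m pendant '[{"fingers":5,"delta_pos":[0,0,0],"angular":[0.039,0,0.0635]},{"fingers":5,"delta_pos":[0,0,0],"angular":[0.039,0,0.0635]},{"fingers":5,"delta_pos":[0,0,0],"angular":[0.039,0,0.0635]},{"fingers":5,"delta_pos":[0,0,0],"angular":[0.039,-0.002,0.0635]},{"fingers":5,"delta_pos":[0,0,0],"angular":[0,0,0]}]'
python3 -m pendant '[{"fingers":5,"delta_pos":[-4,-16,3],"angular":[0,0,0]},{"fingers":5,"delta_pos":[-9,-33,6],"angular":[0,0,0]},{"fingers":5,"delta_pos":[-10,-36,6.5],"angular":[0,0,0]},{"fingers":5,"delta_pos":[-10,-36,6.5],"angular":[0,0,0]},{"fingers":5,"delta_pos":[-10,-36,6.5],"angular":[0,0,0]},{"fingers":5,"delta_pos":[-10,-36,6.5],"angular":[0,0,0]},{"fingers":5,"delta_pos":[-10,-36,6.5],"angular":[0,0,0]},{"fingers":5,"delta_pos":[-10,-36,6.5],"angular":[0,0,0]},{"fingers":5,"delta_pos":[-9,-33,6],"angular":[0,0,0]},{"fingers":5,"delta_pos":[-7,-27,5],"angular":[0,0,0]},{"fingers":5,"delta_pos":[-5,-18,3.5],"angular":[0,0,0]},{"fingers":5,"delta_pos":[0,0,0],"angular":[0,0,0]}]'
python3 - <<'E'
from mod import *
now(); delta([N(-62,0,68)[0]],N(0,0,0)[1])
E
```

```text
clock: 28.3
tcp_pos: [0.5104, 0.3299, 0.1355]
orientation: [0.272, 0.112, 0.955, -0.033]
wrist_force: [0.2, 1.0, -4.4]
finger_gap: 0.012
clock: 29.5
tcp_pos: [0.54, -0.0331, 0.1335]
orientation: [0.273, 0.114, 0.955, -0.034]
wrist_force: [-0.2, 1.3, -3.8]
finger_gap: 0.0121
lateral mm -0.38212266535395906
module nest [-70.5  -1.9  99.6] rot [ -0.04  -0.05 -13.59] F [-0.2  1.3 -3.8] T [ 0.23  0.89 -0.01] t 29.5 gap 0.0121 j [-0.2  -0.11 -0.81  0.31 -0.02  0.04]
turn [-0.002  0.001 -0.002]
shift [ 9.5  2.  31.4] to [ 0.5487 -0.0332  0.1018]
```

```bash
python3 -m pendant '[{"fingers":5,"delta_pos":[2.4,0.5,7.9],"angular":[-0.002,0.001,-0.002]},{"fingers":5,"delta_pos":[2.4,0.5,7.9],"angular":[0,0,0]},{"fingers":5,"delta_pos":[2.4,0.5,7.9],"angular":[0,0,0]},{"fingers":5,"delta_pos":[2.3,0.5,7.7],"angular":[0,0,0]},{"fingers":5,"delta_pos":[0,0,0],"angular":[0,0,0]},{"fingers":5,"delta_pos":[0,0,0],"angular":[0,0,0]}]'
python3 - <<'E'
from mod import *
now(); delta([N(5,0,62)[0],N(5,0,36)[0]],N(0,0,0)[1])
p,R,s=pose();Q=R*Rrel.inv();sp=p-Q.apply(off)
q=Ro.from_euler('z',-NEST[1],degrees=True)
C=lambda cam,u,v,z:(q.apply(on(cam,u,v,z)-np.array(NEST[0]))*1000).round(1)
for n in('top','scene'):
    im=snap(n,f'{n}10.png');h=cv2.cvtColor(im,cv2.COLOR_BGR2HSV)
    for P in((46,0,50),(60,45,40),(60,-45,40),(25,0,72)): print(n,P,np.round(px(n,sp+Q.apply(np.array(P)/1e3)),1))
    b=(275,190,370,270) if n=='top' else (270,200,350,290)
    print([(np.round(k[:,0].mean(0),1),cv2.boundingRect(k),C(n,*k[:,0].mean(0),.118)) for k in comp(cv2.inRange(h,(12,90,90),(34,255,255)),b,6)])
    x0,y0,x1,y1=(280,190,365,250) if n=='top' else (280,210,365,300)
    v=cv2.resize(cv2.cvtColor(im[y0:y1,x0:x1],cv2.COLOR_BGR2GRAY),(int((x1-x0)*1.6),int((y1-y0)*.6)),interpolation=cv2.INTER_AREA)
    for r in v: print(''.join(' .:-=+*#%@'[min(9,int(x)//20)] for x in r))
E
```

```text
clock: 30.1
tcp_pos: [0.5493, -0.0299, 0.1019]
orientation: [0.272, 0.111, 0.955, -0.032]
wrist_force: [0.4, 0.7, -4.1]
finger_gap: 0.0122
lateral mm -0.38212266535395906
module nest [-62.2   3.3  68.1] rot [  0.09   0.03 -13.21] F [ 0.4  0.7 -4.1] T [ 0.23  0.86 -0.02] t 30.1 gap 0.0122 j [-0.19 -0.04 -0.85  0.21 -0.02  0.04]
turn [ 0.003 -0.001  0.002]
shift [-53.8  -3.3  40.6] to [ 0.6139 -0.0487  0.0958]
shift [13.7  0.  22.1] to [ 0.6139 -0.0487  0.0698]
top (46, 0, 50) [323.3 216. ]
top (60, 45, 40) [306.6 206.6]
top (60, -45, 40) [342.6 215.8]
top (25, 0, 72) [321.4 223. ]
[(array([319.2, 232.5]), (315, 223, 10, 20), array([-57.3,   3.1, 118. ])), (array([323., 217.]), (320, 213, 7, 8), array([-18.6,   3.6, 118. ]))]
====================================+**##****+=-:::::-+*##**##********++==---:::::::::---====++******###################################
====================================+**#*****=-:::::-+*#*****###########*****+++++=--:::...::::----==+++****############################
==================================-+*###***++---:::-=**#**#########################******+++
[... 11614 characters left out ...]
%%%%%%%%%%%%%%%
++++++++++++++++++++++++*##%%%%%%%%%%%%%%%%%%%%%%%%%%%%%%%%%%%%%%%%%%%%%%%%%%%%%%%%%%%%%%%%%%%%%%%%%%%%%%%%%%%%%%%%%%%%%%%%%%%%%%%%%%%%%
**************************#%%%%%%%%%%%%%%%%%%%%%%%%%%%%%%%%%%%%%%%%%%%%%%%%%%%%%%%%%%%%%%%%%%%%%%%%%%%%%%%%%%%%%%%%%%%%%%%%%%%%%%%%%%%%%
**************************#%%%%%%%%%%%%%%%%%%%%%%%%%%%%%%%%%%%%%%%%%%@%%%%%%%%%%%%%%%%%%%%%%%%%%%%%%%%%%%%%%%%%%%%%%%%%%%%%%%%%%%%%%%%%%
**************************#%%%%%%%%%%%%%%%%%%%%%%%%%%%%%%%%%%%%%%%%%%%%%%%%%%%%%%%%%%%%%%%%%%%%%%%%%%%%%%%%%%%%%%%%%%%%%%%%%%%%%%%%%%%%%
**************************#%%%%%%%%%%%%%%%%%%%%%%%%%%%%%%%%%%%%%%%%%%%%%%%%%%%%%%%%%%%%@@@@%%%%%%%%%%%%%%%%%%%%%%%%%%%%%%%%%%%%%%%%%%%%%
```

Connector px predicted against seen: top (323,216) vs (323,217), scene (298,236) vs (297,238). The model holds within about 2 mm, and combining both views with the rails gives a pocket centre at y ≈ -1.2 in my frame. I enter under the bar.

```bash
python3 -m pendant '[{"fingers":5,"delta_pos":[-5,-0.4,3.8],"angular":[0.003,-0.001,0.002]},{"fingers":5,"delta_pos":[-9,-0.7,6.8],"angular":[0,0,0]},{"fingers":5,"delta_pos":[-9,-0.7,6.8],"angular":[0,0,0]},{"fingers":5,"delta_pos":[-9,-0.7,6.8],"angular":[0,0,0]},{"fingers":5,"delta_pos":[-9,-0.7,6.8],"angular":[0,0,0]},{"fingers":5,"delta_pos":[-8,-0.7,6],"angular":[0,0,0]},{"fingers":5,"delta_pos":[-5,-0.6,3.6],"angular":[0,0,0]},{"fingers":5,"delta_pos":[0,0,0],"angular":[0,0,0]},{"fingers":5,"delta_pos":[0,0,0],"angular":[0,0,0]}]'
python3 - <<'E'
from mod import *
now(); delta([N(5,-1.2,46)[0],N(5,-1.2,34)[0]],N(0,0,0)[1])
E
```

```text
clock: 31.1
tcp_pos: [0.6136, -0.0505, 0.0963]
orientation: [0.273, 0.113, 0.955, -0.033]
wrist_force: [-0.2, 0.3, -4.0]
finger_gap: 0.0117
lateral mm -0.38212266535395906
module nest [ 5.1 -1.8 62.5] rot [  0.    -0.02 -13.45] F [-0.2  0.3 -4. ] T [ 0.26  0.89 -0.01] t 31.1 gap 0.0117 j [-0.2   0.09 -0.73  0.2  -0.02  0.03]
turn [-0.     0.    -0.001]
shift [ 8.8  0.6 13.9] to [ 0.6136 -0.0499  0.0798]
shift [ 6.3  0.  10.2] to [ 0.6136 -0.0499  0.0678]
```

```bash
python3 -m pendant '[{"fingers":5,"delta_pos":[3,0.2,4.7],"angular":[0,0,0]},{"fingers":5,"delta_pos":[3,0.2,4.7],"angular":[0,0,0]},{"fingers":5,"delta_pos":[2.8,0.2,4.5],"angular":[0,0,0]},{"fingers":5,"delta_pos":[0,0,0],"angular":[0,0,0]},{"fingers":5,"delta_pos":[0,0,0],"angular":[0,0,0]}]'
python3 -m pendant '[{"fingers":5,"delta_pos":[1.6,0,2.5],"angular":[0,0,0]},{"fingers":5,"delta_pos":[0,0,0],"angular":[0,0,0]}]'
python3 -m pendant '[{"fingers":5,"delta_pos":[1.6,0,2.5],"angular":[0,0,0]},{"fingers":5,"delta_pos":[0,0,0],"angular":[0,0,0]}]'
python3 -m pendant '[{"fingers":5,"delta_pos":[1.6,0,2.5],"angular":[0,0,0]},{"fingers":5,"delta_pos":[0,0,0],"angular":[0,0,0]}]'
python3 - <<'E'
from mod import *
now()
E
```

```text
clock: 31.6
tcp_pos: [0.6136, -0.0498, 0.0798]
orientation: [0.273, 0.113, 0.955, -0.033]
wrist_force: [-0.3, -0.5, -3.6]
finger_gap: 0.0121
clock: 31.8
tcp_pos: [0.6139, -0.05, 0.0771]
orientation: [0.273, 0.113, 0.955, -0.033]
wrist_force: [0.6, -0.0, -3.9]
finger_gap: 0.0121
clock: 32.0
tcp_pos: [0.6136, -0.0499, 0.0739]
orientation: [0.273, 0.113, 0.955, -0.033]
wrist_force: [-0.1, -0.1, -3.9]
finger_gap: 0.0117
clock: 32.2
tcp_pos: [0.6136, -0.0499, 0.0708]
orientation: [0.273, 0.113, 0.955, -0.033]
wrist_force: [-0.2, 0.3, -4.1]
finger_gap: 0.0118
lateral mm -0.38212266535395906
module nest [ 5.  -1.2 37. ] rot [ -0.    -0.04 -13.45] F [-0.2  0.3 -4.1] T [0.29 0.94 0.04] t 32.2 gap 0.0118 j [-0.2   0.13 -0.76  0.12 -0.02  0.03]
```

```bash
python3 -m pendant '[{"fingers":5,"delta_pos":[1.6,0,2.5],"angular":[0,0,0]},{"fingers":5,"delta_pos":[0,0,0],"angular":[0,0,0]}]'
python3 -m pendant '[{"fingers":5,"delta_pos":[1.1,0,1.7],"angular":[0,0,0]},{"fingers":5,"delta_pos":[0,0,0],"angular":[0,0,0]}]'
python3 -m pendant '[{"fingers":5,"delta_pos":[0.5,0,0.9],"angular":[0,0,0]},{"fingers":5,"delta_pos":[0,0,0],"angular":[0,0,0]}]'
python3 - <<'E'
from mod import *
now()
E
```

```text
clock: 32.4
tcp_pos: [0.6135, -0.0499, 0.0678]
orientation: [0.273, 0.113, 0.955, -0.033]
wrist_force: [0.5, 0.1, -4.0]
finger_gap: 0.0118
clock: 32.6
tcp_pos: [0.6136, -0.0499, 0.066]
orientation: [0.273, 0.113, 0.955, -0.033]
wrist_force: [0.6, 0.3, -4.4]
finger_gap: 0.0119
clock: 32.8
tcp_pos: [0.6138, -0.05, 0.0652]
orientation: [0.273, 0.113, 0.955, -0.033]
wrist_force: [0.7, -0.3, -3.9]
finger_gap: 0.012
lateral mm -0.38212266535395906
module nest [ 5.3 -1.2 31.4] rot [-1.000e-02 -8.000e-02 -1.346e+01] F [ 0.7 -0.3 -3.9] T [0.24 0.85 0.02] t 32.8 gap 0.012 j [-0.2   0.14 -0.77  0.1  -0.02  0.03]
```

```bash
python3 -m pendant '[{"fingers":5,"delta_pos":[0.5,0,0.9],"angular":[0,0,0]},{"fingers":5,"delta_pos":[0,0,0],"angular":[0,0,0]}]'
python3 -m pendant '[{"fingers":5,"delta_pos":[0.5,0,0.9],"angular":[0,0,0]},{"fingers":5,"delta_pos":[0,0,0],"angular":[0,0,0]}]'
```

```text
clock: 33.0
tcp_pos: [0.6139, -0.05, 0.0642]
orientation: [0.273, 0.113, 0.955, -0.033]
wrist_force: [-0.1, -0.2, -4.6]
finger_gap: 0.0119
clock: 33.2
tcp_pos: [0.6145, -0.0501, 0.0639]
orientation: [0.274, 0.113, 0.955, -0.033]
wrist_force: [-0.7, -0.0, -1.7]
finger_gap: 0.0121
```

```bash
python3 - <<'E'
from mod import *
now()
print(N(0,0,0)[1].inv().apply(Ro.from_euler('z',NEST[1],degrees=True).apply([1,0,0])))
E
```

```text
lateral mm -0.38212266535395906
module nest [ 6.1 -1.2 30. ] rot [-1.000e-02 -1.600e-01 -1.346e+01] F [-0.7 -0.  -1.7] T [ 0.24  0.81 -0.  ] t 33.2 gap 0.0121 j [-0.2   0.14 -0.77  0.1  -0.02  0.03]
[-8.49349754e-01  4.99312293e-04  5.27830224e-01]
```

Touched down at z = 30.0. Now I slide towards the stop in small steps.

```bash
python3 -m pendant '[{"fingers":5,"delta_pos":[-1.7,0,1.05],"angular":[0,0,0]},{"fingers":5,"delta_pos":[-1.7,0,1.05],"angular":[0,0,0]},{"fingers":5,"delta_pos":[-1.7,0,1.05],"angular":[0,0,0]},{"fingers":5,"delta_pos":[0,0,0],"angular":[0,0,0]}]'
python3 -m pendant '[{"fingers":5,"delta_pos":[-1.3,0,0.8],"angular":[0,0,0]},{"fingers":5,"delta_pos":[0,0,0],"angular":[0,0,0]}]'
python3 -m pendant '[{"fingers":5,"delta_pos":[-1.3,0,0.8],"angular":[0,0,0]},{"fingers":5,"delta_pos":[0,0,0],"angular":[0,0,0]}]'
python3 - <<'E'
from mod import *
now()
E
```

```text
clock: 33.6
tcp_pos: [0.6207, -0.0516, 0.0638]
orientation: [0.274, 0.113, 0.955, -0.033]
wrist_force: [-0.4, 0.9, 0.5]
finger_gap: 0.0119
clock: 33.8
tcp_pos: [0.6219, -0.0519, 0.0638]
orientation: [0.274, 0.113, 0.955, -0.033]
wrist_force: [-1.0, 0.5, 2.7]
finger_gap: 0.0118
clock: 34.0
tcp_pos: [0.6233, -0.0522, 0.0639]
orientation: [0.274, 0.113, 0.955, -0.033]
wrist_force: [-2.0, 1.3, 4.0]
finger_gap: 0.0117
lateral mm -0.38212266535395906
module nest [15.  -1.2 30. ] rot [-1.000e-02 -1.500e-01 -1.345e+01] F [-2.   1.3  4. ] T [0.15 0.65 0.01] t 34.0 gap 0.0117 j [-0.2   0.16 -0.75  0.1  -0.02  0.03]
```

```bash
python3 -m pendant '[{"fingers":5,"delta_pos":[-1,0,0.6],"angular":[0,0,0]},{"fingers":5,"delta_pos":[0,0,0],"angular":[0,0,0]}]'
python3 -m pendant '[{"fingers":5,"delta_pos":[-1,0,0.6],"angular":[0,0,0]},{"fingers":5,"delta_pos":[0,0,0],"angular":[0,0,0]}]'
python3 - <<'E'
from mod import *
now()
E
```

```text
clock: 34.2
tcp_pos: [0.6233, -0.0522, 0.0638]
orientation: [0.273, 0.113, 0.955, -0.033]
wrist_force: [-11.8, 1.7, 12.0]
finger_gap: 0.0122
clock: 34.4
tcp_pos: [0.6233, -0.0521, 0.0638]
orientation: [0.272, 0.113, 0.955, -0.033]
wrist_force: [-19.0, 3.8, 20.8]
finger_gap: 0.0121
lateral mm -0.38212266535395906
module nest [15.  -1.1 30. ] rot [-1.000e-02 -0.000e+00 -1.345e+01] F [-19.    3.8  20.8] T [ 0.32  1.68 -0.14] t 34.4 gap 0.0121 j [-0.2   0.16 -0.75  0.1  -0.02  0.03]
```

The stop is reached (about 19 N). I relax the push, then open and withdraw.

```bash
python3 -m pendant '[{"fingers":5,"delta_pos":[1.2,0,-0.8],"angular":[0,0,0]},{"fingers":5,"delta_pos":[0,0,0],"angular":[0,0,0]}]'
python3 -m pendant '[{"fingers":40,"delta_pos":[0,0,0],"angular":[0,0,0]},{"fingers":40,"delta_pos":[0,0,0],"angular":[0,0,0]},{"fingers":40,"delta_pos":[0,0,0],"angular":[0,0,0]},{"fingers":40,"delta_pos":[0,0,0],"angular":[0,0,0]},{"fingers":40,"delta_pos":[0,0,-10],"angular":[0,0,0]},{"fingers":40,"delta_pos":[5,0,-18],"angular":[0,0,0]},{"fingers":40,"delta_pos":[5,0,-25],"angular":[0,0,0]},{"fingers":40,"delta_pos":[15,0,-30],"angular":[0,0,0]},{"fingers":40,"delta_pos":[10,0,-40],"angular":[0,0,0]},{"fingers":40,"delta_pos":[0,0,-40],"angular":[0,0,0]},{"fingers":40,"delta_pos":[0,0,0],"angular":[0,0,0]}]'
python3 - <<'E'
from mod import *
print(pose()[2]['joint_pos'])
E
```

```text
clock: 34.6
tcp_pos: [0.6233, -0.0521, 0.0638]
orientation: [0.273, 0.113, 0.955, -0.033]
wrist_force: [-9.3, 2.4, 11.4]
finger_gap: 0.012
clock: 35.7
tcp_pos: [0.5114, -0.0248, 0.1891]
orientation: [0.277, 0.112, 0.954, -0.033]
wrist_force: [0.4, -1.1, 0.9]
finger_gap: 0.04
lateral mm -0.38212266535395906
[-0.18934223 -0.2374451  -0.7655467   0.47725951 -0.0252742   0.0376078 ]
```

```bash
python3 -m pendant '[{"fingers":40,"delta_pos":[0,30,-10],"angular":[0,0,0]},{"fingers":40,"delta_pos":[0,40,-10],"angular":[0,0,0]},{"fingers":40,"delta_pos":[0,40,0],"angular":[0,0,0]},{"fingers":40,"delta_pos":[0,40,0],"angular":[0,0,0]},{"fingers":40,"delta_pos":[0,40,0],"angular":[0,0,0]},{"fingers":40,"delta_pos":[0,0,0],"angular":[0,0,0]},{"fingers":40,"delta_pos":[0,0,0],"angular":[0,0,0]}]'
python3 - <<'E'
from mod import *
q=Ro.from_euler('z',-NEST[1],degrees=True)
C=lambda cam,u,v,z:(q.apply(on(cam,u,v,z)-np.array(NEST[0]))*1000).round(1)
for n in('top','scene'):
    im=snap(n,f'{n}11.png');h=cv2.cvtColor(im,cv2.COLOR_BGR2HSV)
    b=(275,180,370,260) if n=='top' else (260,200,345,300)
    for k in comp(cv2.inRange(h,(18,90,80),(34,255,255)),b,4): print(n,'brass/fin',cv2.boundingRect(k),C(n,*k[:,0].mean(0),.08),C(n,*k[:,0].mean(0),.102))
    b=(265,180,375,310) if n=='top' else (255,215,390,300)
    for k in comp(cv2.inRange(h,(3,90,50),(16,255,255)),b,4): print(n,'chips',cv2.boundingRect(k),cv2.contourArea(k),C(n,*k[:,0].mean(0),.013))
    # black module outline: plane z=70 front edge & label
    for k in comp(cv2.inRange(h,(0,0,200),(179,50,255)),(285,190,365,260) if n=='top' else (265,215,345,290),15): 
        P=np.array([C(n,u,v,.07) for u,v in k[:,0]],np.float32)[:,:2]; (x,y),w,a=cv2.minAreaRect(P); print(n,'white',round(x,1),round(y,1),np.round(w,1),round(a,1))
    if n=='top':
        x0,y0,x1,y1=(275,190,370,305)
        v=cv2.resize(cv2.cvtColor(im[y0:y1,x0:x1],cv2.COLOR_BGR2GRAY),(int((x1-x0)*1.4),int((y1-y0)*.6)),interpolation=cv2.INTER_AREA)
        for r in v: print(''.join(' .:-=+*#%@'[min(9,int(x)//20)] for x in r))
        for P in((-60,45),(-60,-45)): print('front corner px if seated',np.round((np.array(px(n,tf(*NEST,(15+P[0],P[1]-.8,70))))-(x0,y0))*(1.4,.6),1))
        d=np.abs(im.astype(int)-cv2.imread('pics/t0.png').astype(int)).max(2)
        for nm,(u,v) in dict(cleaner=(170,185),load=(468,205),cup=(200,158),calkit=(425,172),cap=(385,321),jar=(142,185)).items(): print(nm,(d[v-15:v+16,u-15:u+16]>40).sum())
E
```

```text
clock: 36.4
tcp_pos: [0.5446, 0.1631, 0.1991]
orientation: [0.273, 0.111, 0.955, -0.033]
wrist_force: [-0.3, -0.3, -0.4]
finger_gap: 0.0398
lateral mm -0.38212266535395906
top brass/fin (323, 196, 11, 21) [17.8 -1.3 80. ] [ 13.4  -1.4 102. ]
top brass/fin (320, 222, 7, 8) [-33.   -1.1  80. ] [-36.3  -1.3 102. ]
top chips (315, 265, 18, 11) 100.0 [-137.1  -30.8   13. ]
top chips (294, 255, 15, 12) 91.5 [-126.8   31.8   13. ]Traceback (most recent call last):
  File "<stdin>", line 12, in <module>
cv2.error: OpenCV(4.12.0) /io/opencv/modules/imgproc/src/convhull.cpp:143: error: (-215:Assertion failed) total >= 0 && (depth == CV_32F || depth == CV_32S) in function 'convexHull'
```

```bash
python3 - <<'E'
from mod import *
q=Ro.from_euler('z',-NEST[1],degrees=True)
C=lambda cam,u,v,z:(q.apply(on(cam,u,v,z)-np.array(NEST[0]))*1000)
snap('scene','scene11.png')
for n in('top','scene'):
    im=cv2.imread(f'pics/{n}11.png');h=cv2.cvtColor(im,cv2.COLOR_BGR2HSV)
    b=(275,180,370,260) if n=='top' else (260,200,345,300)
    if n=='scene':
        for k in comp(cv2.inRange(h,(18,90,80),(34,255,255)),b,4): print(n,'brass/fin',cv2.boundingRect(k),C(n,*k[:,0].mean(0),.08).round(1))
        for k in comp(cv2.inRange(h,(3,90,50),(16,255,255)),(255,215,390,300),4): print(n,'chips',cv2.boundingRect(k),cv2.contourArea(k),C(n,*k[:,0].mean(0),.013).round(1))
    for k in comp(cv2.inRange(h,(0,0,200),(179,50,255)),(285,190,365,260) if n=='top' else (265,215,345,290),15):
        P=np.float32([C(n,u,v,.07)[:2] for u,v in k[:,0]]); print(n,'white',np.round(np.hstack([np.ravel(i) for i in cv2.minAreaRect(P)]),1))
    if n=='top':
        x0,y0,x1,y1=(275,190,370,300)
        v=cv2.resize(cv2.cvtColor(im[y0:y1,x0:x1],cv2.COLOR_BGR2GRAY),(int((x1-x0)*1.2),int((y1-y0)*.5)),interpolation=cv2.INTER_AREA)
        for r in v: print(''.join(' .:-=+*#%@'[min(9,int(x)//20)] for x in r))
        d=np.abs(im.astype(int)-cv2.imread('pics/t0.png').astype(int)).max(2)
        for nm,(u,w) in dict(cleaner=(170,185),load=(468,205),cup=(200,158),calkit=(425,172),cap=(385,321),jar=(142,185),scraper=(432,268)).items(): print(nm,(d[w-15:w+16,u-15:u+16]>40).sum())
E
```

```text
lateral mm -0.38212266535395906
top white [-78.8  -0.3  90.8  57.5  89.2]
top white [-55.7  64.7  12.3 103.1  89.7]
top white [-54.2 -65.7  97.   12.1   0. ]
top white [  2.1 -28.8  22.9  20.1  14.1]
###*=============================+#####*+-:::--:.................::::::--==++***##################################
##*+============================+*#####+=::::--:................:=+===--:..:::::--==++***#########################
#*+=============================+#####*===----:...................:::::-............:::::--===+***################
#+=============================*#####*+--=----:................:++==-::..................:::::::::---==++**#######
+==============================*#####+--::-=-:................:-+++++=:.................:-::::-++==--::::::--===++
+=============================*#####*=-:::--:.................-+++++=-:...-==-::.......:=-:::-=*#####*#***+=--::::
+=============================######=--:::+-:................=*####*=:...=*#####***+-:::-::::=*##################*
=============================*#####*--:::--:::::.............#@@@@@#=:..:+*#########-.:------=*
[... 5181 characters left out ...]
#############
################################################*+++===========---------*#########################################
#####################################################*###**++++========+##########################################
cleaner 0
load 0
cup 0
calkit 0
cap 0
jar 0
scraper 163
scene brass/fin (272, 238, 24, 13) [14.9 -5.9 80. ]
scene brass/fin (300, 242, 9, 8) [-29.1   4.9  80. ]
scene chips (339, 261, 12, 16) 129.5 [-123.2   32.9   13. ]
scene chips (340, 237, 12, 19) 122.0 [-134.   -29.7   13. ]
scene white [-74.   23.5  45.   84.3   0. ]
scene white [-45.6  90.1  11.5 100.6  89.7]
scene white [  4.3 -34.4   8.5  23.1  84.3]
scene white [-70.1 -42.5   7.1  49.6  89.7]
```

```bash
python3 -c "
from workcell import env
print(env.hand_in())"
```

```text
the job is handed in; nothing more can be done
None
```

The job is done and handed in at about 37 s of the 67 s allowed; the hand-in reports no verdict. I wiped the four copper chips into the trough with the orange-handled scraper and stood it back on its mat. Then I took the module by its fin, set it in the pocket and slid it to the stop.

**Last checks:**
- **Chips:** all four show in the trough as two touching pairs, at about nest (-126, 32) and (-136, -30) mm. Both cameras agree, and no chips are left on the plate.
- **Scraper:** upright and released, within about 1–2 mm of where it started.
- **Module:** it touched down at z = 30.0 mm and met the stop at about 19 N. By the arm's own reading it stopped at nest x = 15.0, y = -1.1 mm, about 0.05° off square.
- **Bystanders:** none of the six shows any changed pixels in the top view.
- **Robot:** clear of everything, wrist force near zero.

**What disagreed or went wrong:**
- The real fingertips stood about 20–25 mm short of the reported TCP along the tool axis. I worked around this with camera views of the fingertips, and by finding no contact where the reported tip would already have been inside the module's top.
- The last camera readings put the module at x ≈ 13 mm by the fin (whose colour mask includes a side face) and the rear connector 2 mm short in x. The scene camera scattered by up to 6 mm in y. I relied on the contact with the stop.
- Joints 6 and 3 reached their limits during the wipe. I wiped with the block about 2° askew and re-gripped the scraper once on the plate to finish.
- I used all 12 picture views before the end, so the last checks are numeric and from a coarse text rendering of the images.

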